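# Shut the hall tray and lock it with the socket key

## Robot

A 6-joint arm with a two-finger parallel gripper is mounted at the origin on the work surface. World frame = base frame: x ahead of the robot, y to its left, z up, the work surface at z = 0. Lengths are in mm, angles in rad, forces in N, time in s.
With the tool pointing down it reaches from about 375 to 975 mm from the base axis. Payload 3.8 kg.
Tool frame: the origin (TCP) lies where the fingers leave the gripper's body, on its centre line; the fingertips stand 64 mm ahead of it and the grasp point (between the pads) lies r.hold_point_z ahead of it (r.hold_point_z is the distance from the TCP to the grasp point, in mm); x points along the fingers, y is the direction in which the jaws open and shut, and the axes are right-handed (so a half turn about x gives the same grasp; the last joint's range is limited). The gripper opens to 88 mm and grips with 3 to 60 N. Pads are 18 mm wide; open, the fingers measure 123 mm over their backs; the gripper's body (75 mm by 187 mm) begins 45 mm behind the grasp point.
Start: joints at [-1.353, 0.264, 1.604, -0, 1.274, -0.037], TCP at [170.13, -653.203, 302.706] pointing down, gripper open.
Joint ranges: [-2.63, 2.63], [-0.94, 2.18], [0.31, 2.57], [-1.31, 4.45], [0, 2.66], [-2.55, 2.55]. Speed limits (rad/s): [2.57, 2.57, 3.14, 3.14, 3.14, 3.14].

## Interface

Orientations are given as a rotation vector (axis times angle).
In Python, from rig import r gives the robot as it stands. The module is installed in compiled form; this text tells all that it offers.
- The arm moves only by the shell command python3 -m jog 'ROWS' [FORCE]. ROWS is JSON, a list of rows, each a list of 3 entries, a list of its own where there are three numbers: the shift along the tool's x, y, z in m, then the turn, a rotation vector about the tool's x, y, z in units of 6 degrees (1.0 is 6 degrees), then the opening, from 0 (shut) to 1 (fully open). In form: [[[x, y, z], [ax, ay, az], grip], ...]. A call has 1 to 5 rows; each row is the pose to reach, as a shift and turn from the pose commanded when the call began, along the tool's axes at that moment; what a row does not reach only later rows make up. A row lasts 1/12 s, in which the tool goes at most 41.7 mm and 7.16 degrees, less where a joint would pass 70% of its speed; a pose out of reach is approached as far as the arm can. A call with a gripper value outside its range is refused whole. The fingers move at their own pace and stop on an object; FORCE is the grip in N (left out, the last holds). Time passes only in rows, so rows that repeat a pose let the fingers close. It gives the time, the measured TCP pose, the force and the opening at its end, in the units of the state.
- r.observe(): the state, without advancing time (a new reading comes with each control period).
- r.capture(name): name is "side" or "top"; returns a dict with "image" (480x640x3 uint8, red, green, blue), "fx", "fy", "cx", "cy" (pixels), "D" ([k1, k2, p1, p2, k3] as OpenCV has them; the pictures are not rectified), "world_to_cam" (4x4, takes a point from world to camera coordinates). Camera axes: x right, y up, looking along -z (the intrinsics and any distortion apply to the point x, -y, -z); pixel columns grow to the right and rows downward; lengths in mm; the calibration is good to about 2 mm. A picture is of the moment at which its call begins. There is no depth.
- r.finish_job(): hands the job in, once; it reports no verdict.
The state is a dict: "time_s": time; "q": joint angles; "qvel": joint speeds; "joint_torque": joint torques, N m; "tcp_pos": TCP position; "tcp_rot": TCP orientation; "contact_force": force on the tool from outside, world axes, zero at the start; "ft_torque": the same for the moment, N m; "grip_width": finger opening in mm.
Only numpy, scipy, OpenCV 4.12 (cv2) and the standard library are available. Lean on these libraries where they do the work, as an engineer would, in place of code of your own. Each camera call takes 0.05 s, during which the arm holds its last target.

## Task

Push the grey unit's tray fully shut, then lock it: take the T-handle square key from its wooden stand, push its tip fully home in the recessed square socket in the collar on the unit's sloping shoulder before you turn anything, then turn the screw clockwise all the way to its stop with the key still fully home. Afterwards put the key back upright in its stand, shaft down the hole, and leave the tray shut and the other loose things on the table where they are.

Things in the scene. Friction and masses are not known exactly. Their poses are not given: they have to be found in the camera images.
- socket_key: T-handle square key (an Allen-type key with a square shaft), 0.15 kg, origin at the centre of the tip, z up the shaft. Steel shaft 14 x 14, 75 long, flats square to x and y. Black bar handle above it, z = 75 to 105: 64 long (y), 20 thick (x, grip it across this). At the start it hangs upright in the stand, underside of the handle on the stand's top, handle along world y within 0.6 rad.
- key_stand: fixed medium-brown wooden block 64 x 64 x 90 high, origin under its centre. It stands left or right of the tray unit.
- key_stand_hole0 (a point): centre of the mouth of the stand's round hole, on the stand's top (90 above the table); hole 28 diameter, 80 deep, straight down.
- tray_unit: fixed light grey plastic tray unit, 220 deep (x) x 220 wide (y); origin under its centre, its front (with the tray) towards its own -x. Front 70 high; above it a shoulder rises at 35 degrees towards the back, to a flat top 139 high.
- collar_mouth (a point): centre of the mouth of the round grey collar (44 outside diameter, 25 high) on the sloping shoulder. z is the screw axis, pointing out: it leans 35 degrees from vertical to the unit's front; y is level. The mouth is 33 across, narrows at 45 degrees, and from 6 down is a 21.6 diameter hole; 10 down is the face of the steel screw head with the square socket.
- socket_floor (a point): centre of the socket's floor, 22 below collar_mouth, same axes. The square is 15.5 wide, 12 deep. Its turn about the axis varies, at any angle; neither these axes nor the joint value tell it. Find it by feel (press with 5 to 8 N, lift, turn the key a little, press again until it drops in; repeats every 90 degrees, drops in within 5 degrees) or by eye. Fully home: the key's tip on this floor.
- lock_screw (a joint): turn of the screw, rad: 0 slack stop, grows clockwise (seen from outside, looking into the socket), 1.05 = locked, the hard stop. Starts between 0 and 0.2. Stiff: takes about 0.08 N m to turn and stays where it is left.
- tray (a joint): how far the tray is pulled out of the unit, m: 0 fully shut (hard stop), grows as it slides to the unit's -x. Starts 0.025 to 0.05 out; about 4 N moves it and it stays where it is left.
- tray_lip (a point): middle of the front edge of the finger lip on the tray's front board (moves with the tray): lip 80 wide (y), 6 thick, 18 proud of the board, centred 52 above the table; the board is 204 wide and spans 8 to 62 above the table. Push it towards the unit's +x.
- evil_eye_plate: loose white porcelain plate with an eye in the middle, 110 diameter, 14 high, origin under its centre; on the other side of the unit from the stand.
- paperweight: loose clear glass dome, 62 diameter, 35 high, origin under its centre.
- door_keys: loose pair of flat aluminium door keys on a ring, about 90 x 50 x 4, origin on the table under its middle.
- comb: loose black plastic comb, 135 (y) x 32 x 6, origin on the table under its middle.
- cream_jar: loose white jar with aluminium cap, 56 diameter, 50 high, origin under its centre.
- glasses_case: loose grey glasses case 65 (x) x 160 (y) x 42 high, origin under its centre.

How it is judged:
By the outcome, as a careful person would: the job done as asked, in the order asked, and still so for the second after the job is handed in, with the robot touching nothing.
It also fails if it takes over 72 s, if anything falls off the work surface, if the arm or the gripper's body presses on something with over 40 N, if the wrist force passes 120 N, or if a joint passes its speed limit or range.

## Working session

There is one attempt and no reset: what is moved stays moved. The work goes in short steps, Python scripts to look and compute and a shell command to move; the robot and the scene stay as the last step left them, time stands still between calls to the robot, and variables do not carry over. Pictures are saved under pics/ and viewed, and the job is handed in when it is done.

```bash
ls; mkdir -p pics
python3 - <<'E'
from rig import r
import cv2,numpy as np
s=r.observe()
for k,v in s.items(): print(k,v)
print(r.hold_point_z)
for n in("side","top"):
    c=r.capture(n); cv2.imwrite(f"pics/{n}0.png",c["image"][:,:,::-1])
    print(n,c["fx"],c["fy"],c["cx"],c["cy"],c["D"],np.round(c["world_to_cam"],4).tolist())
E
```

```text
pics
time_s 0.0
q [-1.35287965e+00  2.64753748e-01  1.60533836e+00  3.54995442e-05
  1.27368763e+00 -3.69366830e-02]
qvel [ 0.00065992  0.00012194  0.00055998 -0.00011863  0.00238381 -0.00183783]
joint_torque [-3.99202108e-04 -5.02120364e+01 -3.56876922e+01  7.24199228e-02
  2.91337509e-02 -1.80825605e-04]
tcp_pos [ 170.03382009 -652.66291516  301.40668524]
tcp_rot [ 2.08642399  0.26961976 -2.08676866]
contact_force [-0.1379986  -0.25735419 -0.13793757]
ft_torque [-0.01284611  0.02523496  0.02321789]
grip_width 88.21082708042293
45.3
side 463.20273325375297 463.20273325375297 323.6951436759003 236.78465375384795 [-0.03216013  0.          0.          0.          0.        ] [[0.9938, -0.1093, -0.0216, -538.7313], [0.0779, 0.5432, 0.836, -127.1592], [-0.0796, -0.8324, 0.5484, -1079.6073], [0.0, 0.0, 0.0, 1.0]]
top 495.81164932711584 495.81164932711584 314.7085523218654 246.223431407675 [-0.11100379  0.          0.          0.          0.        ] [[0.0049, -1.0, -0.0029, -8.8234], [0.9855, 0.0044, 0.1696, -535.6853], [-0.1695, -0.0036, 0.9855, -1011.0074], [0.0, 0.0, 0.0, 1.0]]
```

View pics/side0.png

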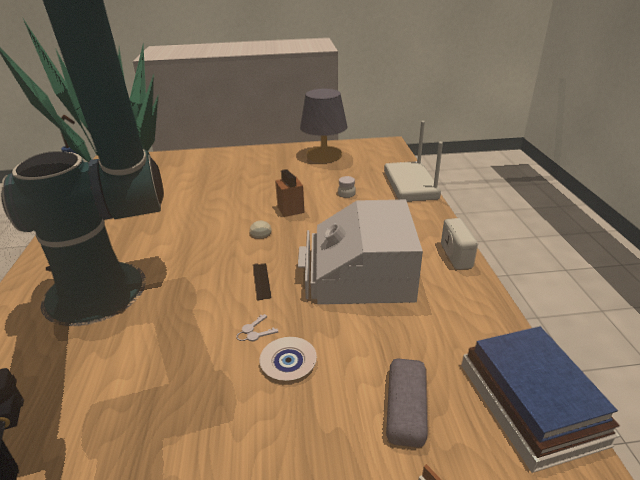

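View pics/top0.png

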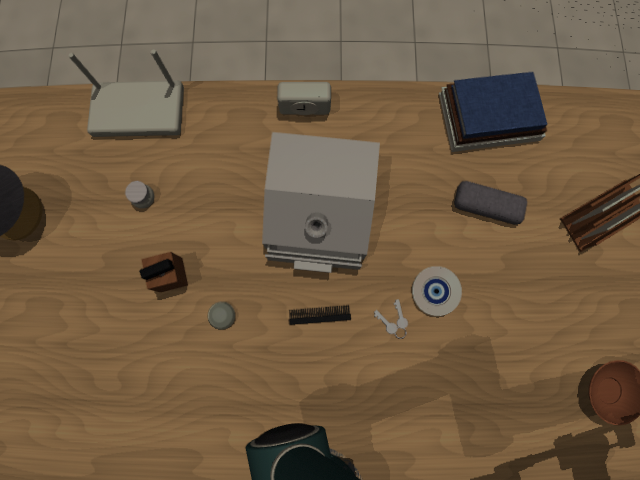

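The side view shows the stand with the key at about (290,195) and the unit at about (360,255). In the top view the stand is at (165,272), the collar at (317,228) and the lip at (313,266). Next I'll zoom in and measure.

```bash
cat > h.py <<'E'
from rig import r
import cv2,numpy as np
from scipy.spatial.transform import Rotation as R
F=np.diag([1.,-1,-1])
def cam(n): 
    return r.capture(n)
def K(c): return np.array([[c["fx"],0,c["cx"]],[0,c["fy"],c["cy"]],[0,0,1.]])
def proj(c,P):
    P=np.atleast_2d(np.asarray(P,float)); W=np.array(c["world_to_cam"])
    X=(P@W[:3,:3].T+W[:3,3])@F
    return cv2.projectPoints(X.reshape(-1,1,3),np.zeros(3),np.zeros(3),K(c),np.array(c["D"],float))[0].reshape(-1,2)
def ray(c,uv):
    u=cv2.undistortPoints(np.array(uv,float).reshape(-1,1,2),K(c),np.array(c["D"],float)).reshape(-1,2)
    W=np.array(c["world_to_cam"]); d=np.c_[u,np.ones(len(u))]@F@W[:3,:3]
    o=-W[:3,:3].T@W[:3,3]
    return o,d
def atz(c,uv,z):
    o,d=ray(c,uv); return o+d*((np.asarray(z)-o[2])/d[:,2])[:,None]
def tri(c1,p1,c2,p2):
    o1,d1=ray(c1,[p1]);o2,d2=ray(c2,[p2])
    A=np.c_[d1[0],-d2[0]]; t=np.linalg.lstsq(A,o2-o1,rcond=None)[0]
    a=o1+d1[0]*t[0];b=o2+d2[0]*t[1]
    return (a+b)/2,np.linalg.norm(a-b)
def zoom(c,x0,y0,w,hh,s,fn):
    im=c["image"][y0:y0+hh,x0:x0+w,::-1]
    cv2.imwrite(fn,cv2.resize(im,None,fx=s,fy=s,interpolation=cv2.INTER_CUBIC))
E
python3 - <<'E'
from h import *
c=cam("top"); zoom(c,255,125,135,150,5,"pics/t_unit.png") if 0 else zoom(c,255,125,150,150,4,"pics/t_unit.png")
zoom(c,130,240,70,60,10,"pics/t_stand.png")
d=cam("side"); zoom(d,290,190,140,120,5,"pics/s_unit.png"); zoom(d,260,160,60,60,10,"pics/s_stand.png")
E
```

```text
(no output)
```

View pics/t_unit.png

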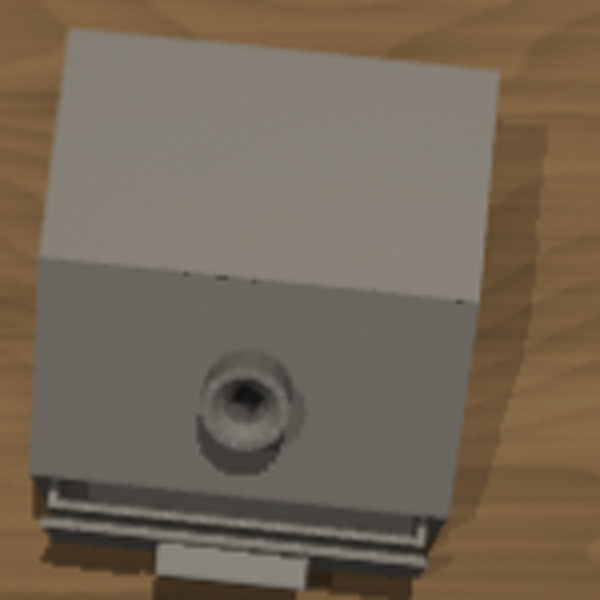

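View pics/t_stand.png

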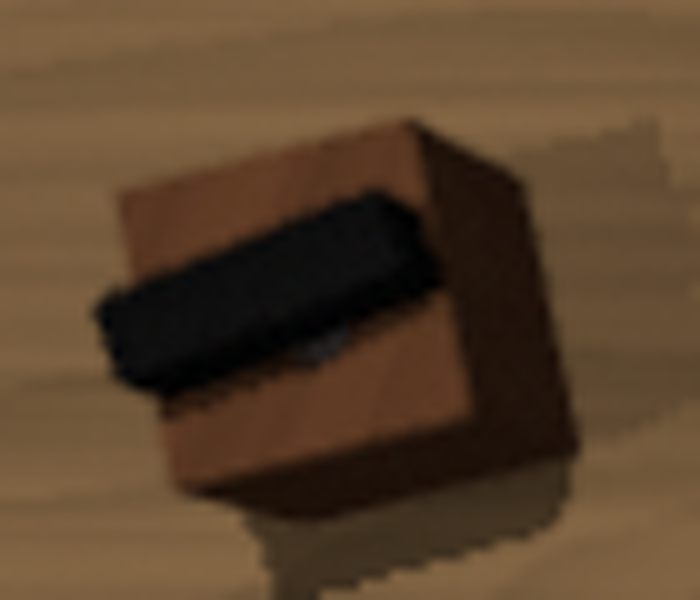

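View pics/s_unit.png

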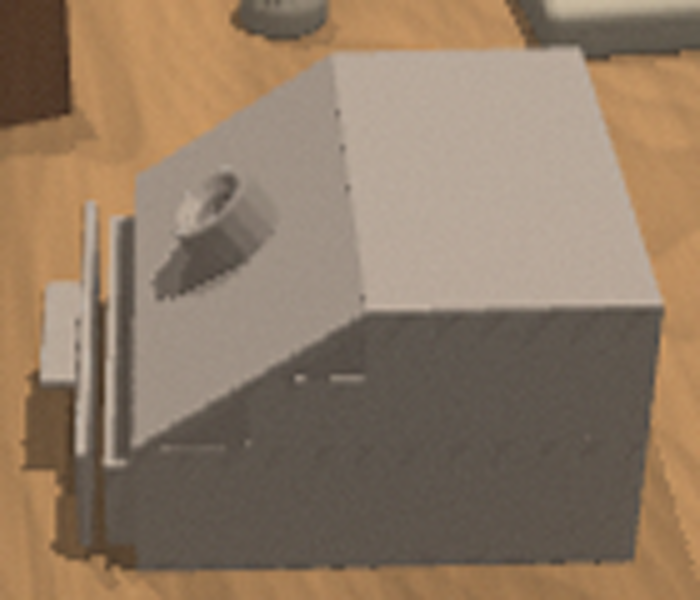

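View pics/s_stand.png

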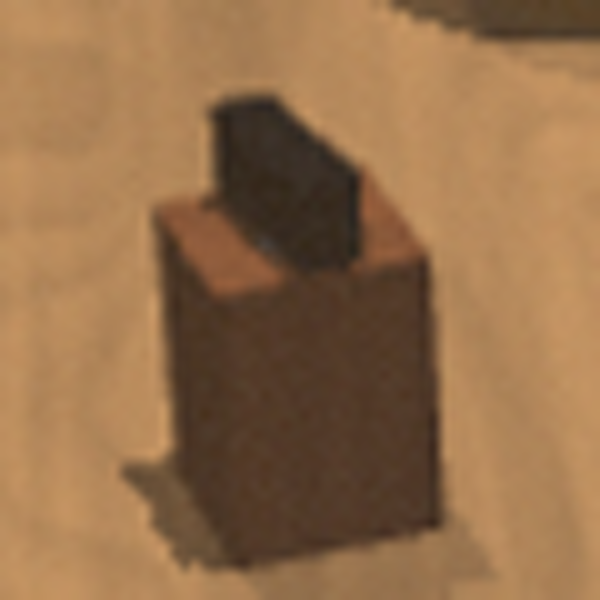

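```bash
cat > fit.py <<'E'
from h import *
from scipy.optimize import least_squares
c=cam("top"); d=cam("side")
def z2p(l,x0,y0,s): return [((u+.5)/s-.5+x0,(v+.5)/s-.5+y0) for u,v in l]
fx=-110+69/np.tan(np.radians(35))
UP=np.array([[110,110,139],[110,-110,139],[fx,110,139],[fx,-110,139],[-110,110,70],[-110,-110,70]])
ut=z2p([(70,28),(498,72),(40,257),(478,302),(32,475),(450,518)],255,125,4)
US=np.array([[110,110,139],[110,-110,139],[fx,110,139],[fx,-110,139],[-110,110,70],[-110,-110,70],[-110,-110,0],[110,-110,0]])
us=z2p([(583,48),(661,306),(333,54),(364,311),(136,178),(130,447),(135,566),(634,560)],290,190,5)
def tf(p,P): 
    ca,sa=np.cos(p[2]),np.sin(p[2]); return np.c_[P[:,0]*ca-P[:,1]*sa+p[0],P[:,0]*sa+P[:,1]*ca+p[1],P[:,2]]
def fit(sets,p0):
    f=lambda p: np.concatenate([(proj(cc,tf(p,P))-np.array(uv)).ravel() for cc,P,uv in sets])
    s=least_squares(f,p0,loss='soft_l1'); return s.x,np.round(s.fun.reshape(-1,2),1)
for sets in ([(c,UP,ut)],[(d,US,us)],[(c,UP,ut),(d,US,us)]):
    p,e=fit(sets,[650,0,-.1]); print("unit",p.round(3),e.tolist())
pu=p
SP=np.array([[32,32,90],[32,-32,90],[-32,-32,90],[-32,32,90]])
st=z2p([(120,192),(408,122),(470,415),(180,488)],130,240,10)
SS=np.array([[-32,32,90],[-32,-32,90],[32,-32,90],[-32,-32,0],[32,-32,0]])
ss=z2p([(158,207),(215,298),(428,255),(235,567),(440,525)],260,160,10)
for sets in ([(c,SP,st)],[(d,SS,ss)],[(c,SP,st),(d,SS,ss)]):
    p,e=fit(sets,[550,300,.2]); print("stand",p.round(3),e.tolist())
HP=np.array([[10,32,120],[10,-32,120],[-10,-32,120],[-10,32,120]])
ht=z2p([(100,300),(380,190),(420,235),(130,345)],130,240,10)
# collar
m1=z2p([(246,401)],255,125,4)[0]; m2=z2p([(208,197)],290,190,5)[0]
print("collar",tri(c,m1,d,m2))
P,_=tri(c,m1,d,m2); ca,sa=np.cos(pu[2]),np.sin(pu[2]); q=P[:2]-pu[:2]
print("in unit",q@[ca,sa],q@[-sa,ca],P[2])
# lip
l1=z2p([(157,575),(305,590)],255,125,4); print("lip front corners z55",atz(c,l1,55).round(1))
L=atz(c,l1,55).mean(0)[:2]-pu[:2]; print("lip in unit",L@[ca,sa],L@[-sa,ca])
E
python3 fit.py
```

```text
unit [ 6.35349e+02 -1.67640e+01 -9.90000e-02] [[-0.3, 0.1], [0.5, -0.3], [-0.2, -0.0], [0.7, -0.2], [-0.6, 0.1], [-0.0, 0.2]]
unit [ 6.35265e+02 -1.56980e+01 -1.10000e-01] [[-0.2, -0.2], [0.1, -0.2], [0.1, -0.5], [0.2, -0.1], [0.1, -0.6], [0.0, -0.1], [0.0, 0.9], [-0.5, 0.5]]
unit [ 6.35148e+02 -1.64090e+01 -1.04000e-01] [[-0.2, 0.0], [0.6, 0.1], [-0.4, -0.2], [0.5, 0.2], [-1.0, -0.1], [-0.5, 0.5], [-0.5, -0.1], [0.4, -0.2], [-0.1, -0.3], [0.5, 0.1], [-0.1, -0.3], [0.3, 0.3], [0.3, 1.3], [-0.2, 0.5]]
stand [4.77479e+02 3.12530e+02 2.55000e-01] [[-0.5, -0.0], [0.5, -0.6], [0.5, 0.2], [-0.6, 0.4]]
stand [4.77065e+02 3.15520e+02 2.43000e-01] [[-0.5, -0.6], [-0.2, -0.3], [0.2, -0.0], [0.0, 0.4], [0.4, 0.4]]
stand [4.77251e+02 3.12965e+02 2.50000e-01] [[-0.6, -0.0], [0.4, -0.4], [0.2, 0.4], [-0.9, 0.5], [-0.5, -0.2], [-0.0, 0.1], [0.4, 0.3], [0.2, 0.9], [0.6, 0.8]]
collar (array([562.70569048,  -9.2391973 , 127.29446815]), np.float64(3.6665181086487726))
in unit -72.79477054790844 -0.40993770346928715 127.29446814743369
lip front corners z55 [[486.8  37.1  55. ]
 [479.2 -40.5  55. ]]
lip in unit -152.84175402509644 -1.1790119098391152
```

```bash
cat >> fit.py <<'E'
print("----")
HP=np.array([[10,32,120],[10,-32,120],[-10,-32,120],[-10,32,120]])
ht=z2p([(98,308),(375,190),(412,222),(125,345)],130,240,10)
hz=atz(c,z2p([(100,308),(380,190),(440,285),(150,392)],130,240,10),[120,120,90,90]); print(hz.round(1))
s=r.observe(); M=R.from_rotvec(s["tcp_rot"]).as_matrix(); print(M.round(3))
im=c["image"]
for n,cc,(x0,y0) in(("t",c,(300,212)),("s",d,(318,218))):
    g=cc["image"][y0:y0+32,x0:x0+36,::-1].astype(float); g=np.clip((g/ g.max())**.5*255,0,255).astype(np.uint8)
    cv2.imwrite(f"pics/col_{n}.png",cv2.resize(g,None,fx=16,fy=16,interpolation=cv2.INTER_CUBIC))
def drawbox(cc,p,fn,x0,y0,w,hh,s): pass
E
python3 fit.py | sed -n '/----/,$p'
```

```text
----
[[472.6 342.4 120. ]
 [496.7 286.5 120. ]
 [481.5 282.1  90. ]
 [459.  341.7  90. ]]
[[-0.     0.252 -0.968]
 [ 0.    -0.968 -0.252]
 [-1.    -0.    -0.   ]]
```

View pics/col_t.png

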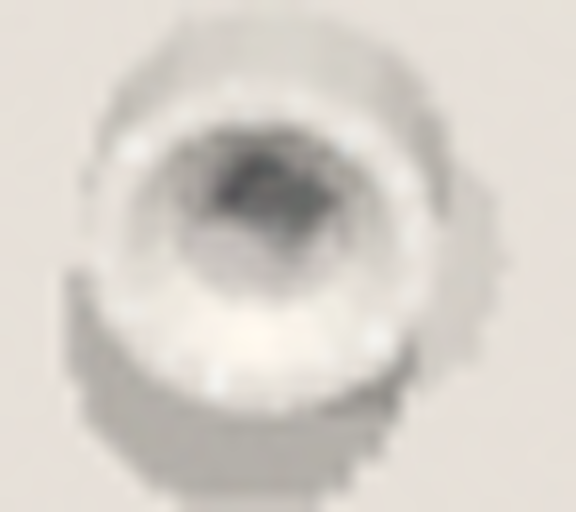

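View pics/col_s.png

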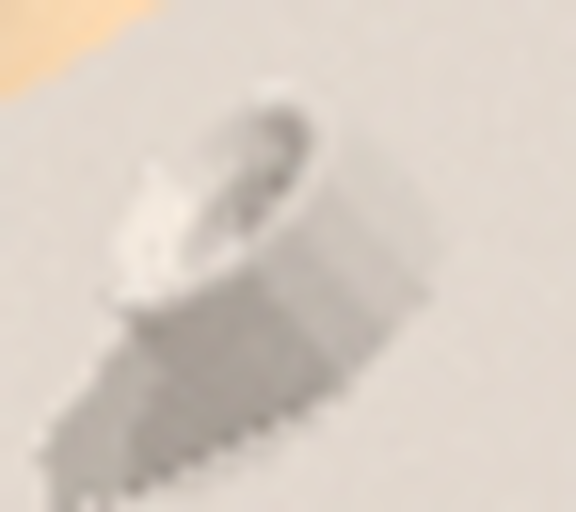

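```bash
cat > ov.py <<'E'
from h import *
import sys
# args: unit yaw, mouth xyz
pu=[635.15,-16.4,-.104]
def axes(yaw):
    z=np.array([-np.sin(np.radians(35))*np.cos(yaw),-np.sin(np.radians(35))*np.sin(yaw),np.cos(np.radians(35))])
    y=np.array([-np.sin(yaw),np.cos(yaw),0]); x=np.cross(y,z); return x,y,z
def mouth(lx,ly,yaw=pu[2]):
    # lx: base point unit x of collar on slope
    z=70+(lx+110)*np.tan(np.radians(35)); b=np.array([pu[0]+lx*np.cos(yaw)-ly*np.sin(yaw),pu[1]+lx*np.sin(yaw)+ly*np.cos(yaw),z])
    return b+25*axes(yaw)[2]
def ov(cc,x0,y0,w,hh,s,m,sq,fn,gam=.5):
    g=cc["image"][y0:y0+hh,x0:x0+w,::-1].astype(float); g=np.clip((g/g.max())**gam*255,0,255).astype(np.uint8)
    g=cv2.resize(g,None,fx=s,fy=s,interpolation=cv2.INTER_CUBIC)
    x,y,z=axes(pu[2]); t=np.linspace(0,2*np.pi,60)
    def dr(P,col):
        q=(proj(cc,P)-[x0,y0]+.5)*s-.5
        cv2.polylines(g,[np.round(q*8).astype(int).reshape(-1,1,2)],True,col,1,cv2.LINE_AA,3)
    circ=lambda rad,dep: m+np.outer(np.cos(t),x)*rad+np.outer(np.sin(t),y)*rad-dep*z
    dr(circ(22,0),(0,0,255)); dr(circ(16.5,0),(0,200,0)); dr(circ(10.8,6),(255,0,0)); dr(circ(22,25),(0,0,120))
    if sq is not None:
        a=sq+np.pi/4+np.arange(4)*np.pi/2; rr=7.75*2**.5
        for dep in(10,22): dr(m+np.outer(np.cos(a),x)*rr+np.outer(np.sin(a),y)*rr-dep*z,(255,0,255) if dep==10 else (200,200,0))
    cv2.imwrite(fn,g)
if __name__=="__main__":
    lx,ly,sq=map(float,sys.argv[1:4]); m=mouth(lx,ly); print(m)
    ov(cam("top"),300,212,36,32,16,m,sq,f"pics/ovt{sys.argv[4]}.png"); ov(cam("side"),318,218,36,32,16,m,sq,f"pics/ovs{sys.argv[4]}.png")
E
python3 ov.py -59 0 0.4 1; python3 -c "
import cv2,numpy as np
cv2.imwrite('pics/ov1.png',np.hstack([cv2.resize(cv2.imread('pics/ovt1.png'),(396,352)),cv2.resize(cv2.imread('pics/ovs1.png'),(396,352))]))"
```

```text
[562.20685127  -8.78644331 126.18938556]
```

View pics/ovt1.png

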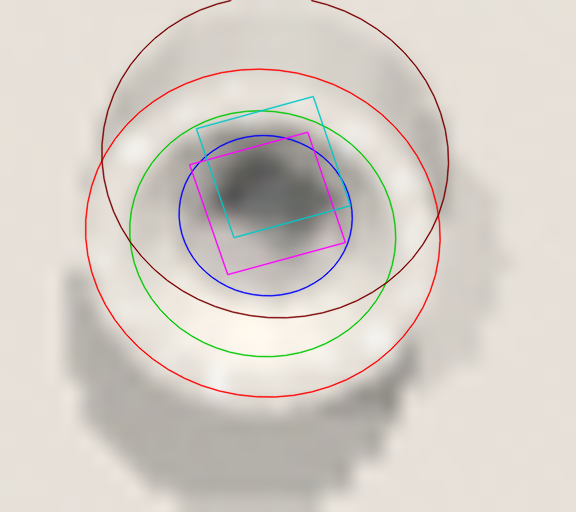

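View pics/ovs1.png

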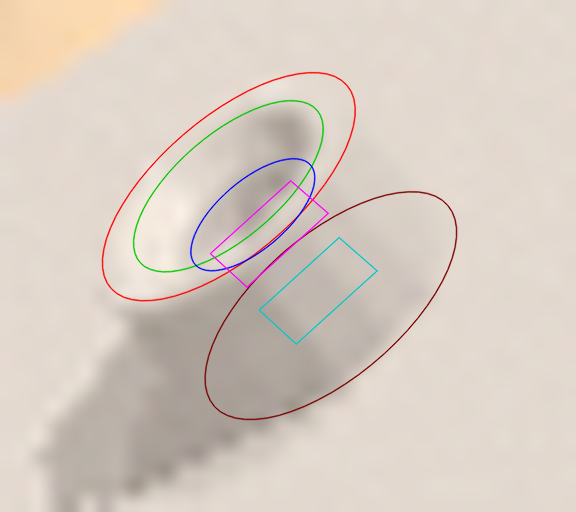

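```bash
python3 ov.py -60.75 0.5 0.0 2; python3 ov.py -60.75 0.5 0.7 3
```

```text
[560.51821305  -8.10747278 124.96402236]
[560.51821305  -8.10747278 124.96402236]
```

View pics/ovt2.png

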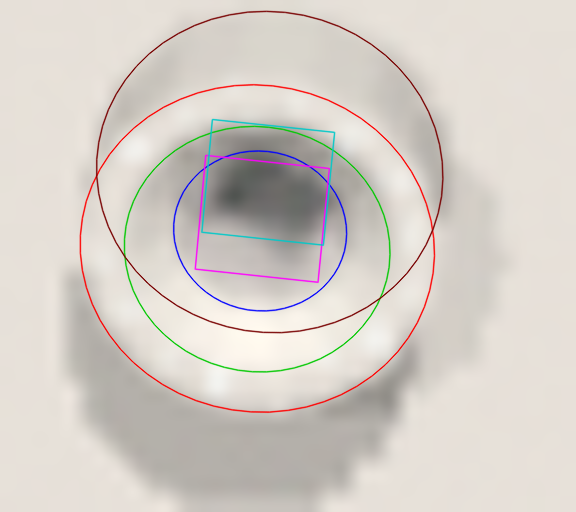

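View pics/ovt3.png

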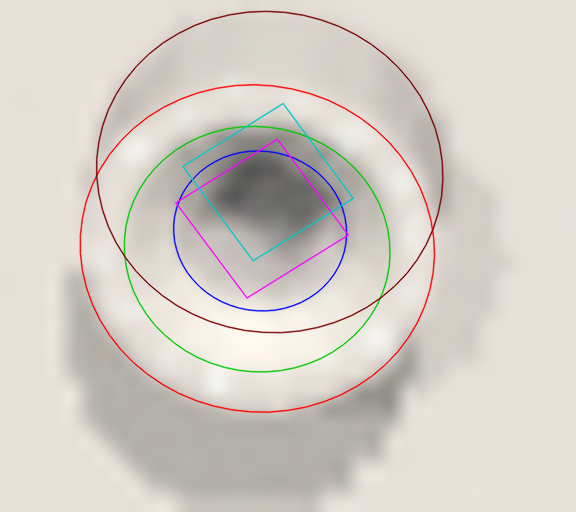

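View pics/ovs3.png

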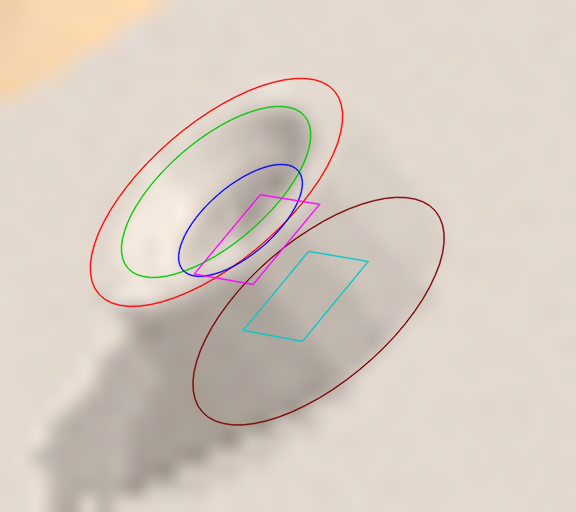

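```bash
cat > soc.py <<'E'
from h import *
from ov import axes,pu
import itertools
c=cam("top"); d=cam("side")
def z2p(l,x0,y0,s): return [((u+.5)/s-.5+x0,(v+.5)/s-.5+y0) for u,v in l]
a=atz(c,z2p([(408,122)],130,240,10),90)[0]; b=atz(c,z2p([(655,120)],130,240,10),0)[0]
L=(a-b); L/=np.linalg.norm(L); print("light dir from stand",L.round(3))
a=atz(c,z2p([(498,72)],255,125,4),139)[0]; b=atz(c,z2p([(546,125)],255,125,4),0)[0]
L2=(a-b); L2/=np.linalg.norm(L2); print("unit",L2.round(3))
L=L2
def sdf_in(p,sq):
    # p local (mouth frame, z up out). True if inside void (air)
    x,y,z=p.T; rr=np.hypot(x,y)
    ca,sa=np.cos(sq),np.sin(sq); u=np.abs(x*ca+y*sa); v=np.abs(-x*sa+y*ca)
    air=(z>0)|((z<=0)&(z>-6)&(rr<16.5+z*(5.7/6)))|((z<=-6)&(z>-10)&(rr<10.8))|((z<=-10)&(z>-22)&(u<7.75)&(v<7.75))
    out=(z<=0)&(rr>22)&(z>-25)
    return air|out
def march(o,dr,sq,step,n):
    t=np.full(len(o),np.nan); alive=np.ones(len(o),bool)
    for i in range(n):
        p=o+dr*(i*step); ins=~sdf_in(p,sq); h=ins&alive; t[h]=i*step; alive&=~ins
    return t
def normal(p,sq):
    # p at surface, approx by finite differences of smoothed occupancy
    rng=np.random.default_rng(0); s=rng.normal(size=(80,3)); s*=1.0/np.linalg.norm(s,axis=1)[:,None]
    n=np.zeros_like(p)
    for k in s: n+=sdf_in(p+k*.8,sq)[:,None]*k
    return n/np.maximum(np.linalg.norm(n,axis=1),1e-6)[:,None]
def render(cc,m,sq,x0,y0,w,hh,ss,L,amb=.35):
    A=np.array(axes(pu[2])).T
    uu,vv=np.meshgrid((np.arange(w*ss)+.5)/ss-.5+x0,(np.arange(hh*ss)+.5)/ss-.5+y0)
    o,dr=ray(cc,np.c_[uu.ravel(),vv.ravel()]); dr=dr/np.linalg.norm(dr,axis=1)[:,None]
    ol=(o-m)@A; dl=dr@A; t0=(2-ol[2])/dl[:,2]; st=ol+dl*t0[:,None]
    t=march(st,dl,sq,.25,180); hit=~np.isnan(t); p=st+dl*np.nan_to_num(t)[:,None]
    n=normal(p,sq); l=L@A
    sh=march(p+n*.7,np.repeat(l[None],len(p),0),sq,.3,130); lit=np.isnan(sh)
    # ambient occlusion approx via depth
    ao=np.zeros(len(p)); rng=np.random.default_rng(1); dirs=rng.normal(size=(24,3)); dirs/=np.linalg.norm(dirs,axis=1)[:,None]
    for k in dirs:
        kk=np.where((n@k)[:,None]<0,-k,k); q=march(p+n*.7,kk,sq,.8,40); ao+=np.isnan(q)*np.abs(n@k)
    ao/=12
    val=amb*ao+np.clip(n@l,0,1)*lit*.65
    return val.reshape(hh,ss,w,ss).mean((1,3)), val
E
cat > soc2.py <<'E'
from soc import *
m0=np.array([561.,-8.5,125.3])
def crop(cc,x0,y0,w,h): return cc["image"][y0:y0+h,x0:x0+w].astype(float).mean(2)
x0,y0,w,h=310,219,13,13
tgt=crop(c,x0,y0,w,h); res=[]
for dx,dy in itertools.product((-1.5,0,1.5),(-1.5,0,1.5)):
  for sq in np.radians(np.arange(0,90,7.5)):
    v,_=render(c,m0+[dx,dy,0],sq,x0,y0,w,h,2,L)
    cc=np.corrcoef(v.ravel(),tgt.ravel())[0,1]; res.append((cc,dx,dy,np.degrees(sq)))
res.sort(reverse=True)
for q in res[:10]: print(np.round(q,3))
best={}
for q in res: best.setdefault(q[3],q[0])
print(sorted((k,round(v,3)) for k,v in best.items()))
b=res[0]; im=[tgt/tgt.max()]
for sq in (b[3],0,22.5,45,67.5):
    v,_=render(c,m0+[b[1],b[2],0],np.radians(sq),x0,y0,w,h,2,L); im.append(v/v.max())
cv2.imwrite("pics/rend.png",cv2.resize((np.hstack(im)**.6*255).astype(np.uint8),None,fx=10,fy=10,interpolation=cv2.INTER_CUBIC))
E
time python3 soc2.py
```

```text
light dir from stand [-0.157  0.304  0.94 ]
unit [-0.155  0.308  0.939]
[ 0.655  0.    -1.5   60.   ]
[ 0.654  0.    -1.5   52.5  ]
[ 0.651  0.    -1.5   67.5  ]
[ 0.647  0.    -1.5   75.   ]
[ 0.637  0.    -1.5   45.   ]
[ 0.631  0.    -1.5   82.5  ]
[ 0.631  1.5   -1.5   67.5  ]
[ 0.628  1.5   -1.5   60.   ]
[ 0.625  0.    -1.5   37.5  ]
[ 0.622  0.     0.    60.   ]
[(np.float64(0.0), np.float64(0.616)), (np.float64(7.499999999999999), np.float64(0.618)), (np.float64(14.999999999999998), np.float64(0.61)), (np.float64(22.5), np.float64(0.61)), (np.float64(29.999999999999996), np.float64(0.611)), (np.float64(37.5), np.float64(0.625)), (np.float64(45.0), np.float64(0.637)), (np.float64(52.50000000000001), np.float64(0.654)), (np.float64(59.99999999999999), np.float64(0.655)), (np.float64(67.5), np.float64(0.651)), (np.float64(75.0), np.float64(0.647)), (np.float64(82.5), np.float64(0.631))]
real	0m28.340s
user	0m23.544s
sys	0m0.155s
```

```bash
cat > soc3.py <<'E'
from soc import *
m0=np.array([561.,-8.5,125.3])
a=atz(c,z2p([(180,488)],130,240,10),90)[0]; b=atz(c,z2p([(268,605)],130,240,10),0)[0]
Lb=a-b; Lb/=np.linalg.norm(Lb); print("L2",Lb)
def comps(m,sq,x0,y0,w,hh,ss):
    A=np.array(axes(pu[2])).T
    uu,vv=np.meshgrid((np.arange(w*ss)+.5)/ss-.5+x0,(np.arange(hh*ss)+.5)/ss-.5+y0)
    o,dr=ray(c,np.c_[uu.ravel(),vv.ravel()]); dr=dr/np.linalg.norm(dr,axis=1)[:,None]
    ol=(o-m)@A; dl=dr@A; st=ol+dl*((2-ol[2])/dl[:,2])[:,None]
    t=march(st,dl,sq,.25,180); p=st+dl*np.nan_to_num(t)[:,None]; n=normal(p,sq)
    out=[np.ones(len(p)),(p[:,2]<-9.5)*1.]
    for l in (L@A,Lb@A):
        lit=np.isnan(march(p+n*.7,np.repeat(l[None],len(p),0),sq,.3,130)); out.append(np.clip(n@l,0,1)*lit)
    return [v.reshape(hh,ss,w,ss).mean((1,3)).ravel() for v in out]
x0,y0,w,h=310,219,13,13
tgt=c["image"][y0:y0+h,x0:x0+w].astype(float).mean(2).ravel(); res=[]
from scipy.optimize import nnls
for dx,dy in itertools.product((-2,-.5,1),(-1,.5)):
  for sq in np.arange(0,90,7.5):
    C=np.array(comps(m0+[dx,dy,0],np.radians(sq),x0,y0,w,h,2)).T
    C[:,1]*=-1
    k,rs=nnls(C,tgt); res.append((rs/np.linalg.norm(tgt-tgt.mean()),dx,dy,sq,C@k,k))
res.sort(key=lambda q:q[0])
for q in res[:8]: print(np.round(q[:4],3),q[5].round(1))
best={}
for q in res: best.setdefault(q[3],q[0])
print([(k,round(v,3)) for k,v in sorted(best.items())])
seen=[];im=[tgt]
for q in res:
    if q[3] not in seen and len(seen)<5: seen.append(q[3]); im.append(q[4])
print(seen)
im=np.clip(np.hstack([i.reshape(h,w) for i in im])/tgt.max(),0,1)
cv2.imwrite("pics/rend.png",cv2.resize((im**.6*255).astype(np.uint8),None,fx=10,fy=10,interpolation=cv2.INTER_CUBIC))
E
python3 soc3.py
```

```text
light dir from stand [-0.157  0.304  0.94 ]
unit [-0.155  0.308  0.939]
L2 [ 0.1976833  -0.10444751  0.97468561]
[ 0.256 -0.5    0.5   52.5  ] [50.9 24.4  2.  63.7]
[ 0.256 -0.5    0.5   45.   ] [51.7 24.3  0.1 64.6]
[ 0.274 -0.5    0.5    0.   ] [52.5 25.6  0.6 62.5]
[ 0.276 -0.5    0.5   60.   ] [51.8 24.5  1.7 62.2]
[ 0.283 -0.5    0.5   67.5  ] [51.7 25.2  2.7 61.4]
[ 0.288 -0.5    0.5   75.   ] [52.5 26.   1.5 61.3]
[ 0.288 -0.5    0.5   37.5  ] [52.2 23.6  0.  63.8]
[ 0.289 -0.5    0.5   82.5  ] [53.  25.5  0.  62.2]
[(np.float64(0.0), np.float64(0.274)), (np.float64(7.5), np.float64(0.298)), (np.float64(15.0), np.float64(0.305)), (np.float64(22.5), np.float64(0.327)), (np.float64(30.0), np.float64(0.299)), (np.float64(37.5), np.float64(0.288)), (np.float64(45.0), np.float64(0.256)), (np.float64(52.5), np.float64(0.256)), (np.float64(60.0), np.float64(0.276)), (np.float64(67.5), np.float64(0.283)), (np.float64(75.0), np.float64(0.288)), (np.float64(82.5), np.float64(0.289))]
[np.float64(52.5), np.float64(45.0), np.float64(0.0), np.float64(60.0), np.float64(67.5)]
```

View pics/rend.png

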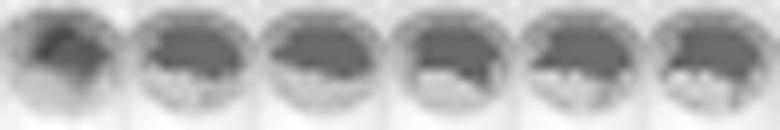

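```bash
cat > pl.py <<'E'
# planning helper: keeps commanded pose estimate in cmd.json ; prints shift/turn in jog units
import json,sys,os
from h import *
from ov import axes,pu
def load():
    if not os.path.exists("cmd.json"):
        s=r.observe(); json.dump([[170.13,-653.203,302.706],R.from_rotvec(s["tcp_rot"]).as_matrix().tolist()],open("cmd.json","w"))
    p,M=json.load(open("cmd.json")); return np.array(p),np.array(M)
def save(p,M): json.dump([np.asarray(p).tolist(),np.asarray(M).tolist()],open("cmd.json","w"))
def did(sh,tu):
    p,M=load(); save(p+M@(np.array(sh)*1000),M@R.from_rotvec(np.radians(6)*np.array(tu)).as_matrix())
def to(P,M2=None,verbose=True):
    p,M=load(); M2=M if M2 is None else M2
    sh=M.T@(np.array(P)-p)/1000; rv=R.from_matrix(M.T@M2).as_rotvec()/np.radians(6)
    print("shift",sh.round(4).tolist(),"turn",rv.round(2).tolist(),"dist",round(np.linalg.norm(sh)*1000,1)); return sh,rv
def down(a): # tool x down, tool y at world angle a (deg)
    a=np.radians(a); x=np.array([0,0,-1.]); y=np.array([np.cos(a),np.sin(a),0]); return np.c_[x,y,np.cross(x,y)]
def tilt(phi,yaw=pu[2]): # tool x along -screw axis, tool y at phi deg about screw axis from slope x
    ax,ay,az=axes(yaw); f=np.radians(phi); y=np.cos(f)*ax+np.sin(f)*ay; x=-az; return np.c_[x,y,np.cross(x,y)]
def st():
    s=r.observe(); p,M=load(); m=R.from_rotvec(s["tcp_rot"]).as_matrix()
    print("t",round(s["time_s"],2),"q",np.round(s["q"],2).tolist(),"pos",np.round(s["tcp_pos"],1).tolist(),"cmd",p.round(1).tolist(),"F",np.round(s["contact_force"],1).tolist(),"T",np.round(s["ft_torque"],2).tolist(),"w",round(s["grip_width"],1),
     "tooly",round(np.degrees(np.arctan2(m[1,1],m[0,1])),1),"toolF",np.round(m.T@s["contact_force"],1).tolist(),"dposTool",np.round(M.T@(s["tcp_pos"]-p),1).tolist(),"rotdiff",np.round(np.degrees(R.from_matrix(M.T@m).as_rotvec()),2).tolist())
E
python3 - <<'E'
from pl import *
st(); to([440,-1.5,130],down(-96))
E
```

```text
t 0.9 q [-1.35, 0.26, 1.6, 0.0, 1.27, -0.04] pos [170.1, -653.2, 302.8] cmd [170.1, -653.2, 302.7] F [-0.2, -1.0, 0.2] T [0.02, -0.01, 0.06] w 87.9 tooly -75.4 toolF [-0.2, 0.9, 0.4] dposTool [-0.1, 0.0, -0.0] rotdiff [0.0, 0.0, 0.0]
shift [0.1727, -0.5626, -0.4254] turn [3.43, -0.0, -0.0] dist 726.2
```

```bash
python3 -m jog '[[[0.01,-0.032,-0.024],[0,0,0],0.5],[[0.02,-0.064,-0.048],[0,0,0],0],[[0.03,-0.096,-0.072],[0,0,0],0],[[0.04,-0.128,-0.096],[0,0,0],0],[[0.05,-0.16,-0.12],[0,0,0],0]]' 20; python3 -c "
from pl import *
did([.05,-.16,-.12],[0,0,0]); st()"
```

```text
time_s: 1.32
tcp_pos: [246.2, -466.5, 252.3]
tcp_rot: [2.086, 0.266, -2.086]
contact_force: [0.8, 0.1, -0.3]
grip_width: 56.7
t 1.32 q [-1.13, 0.02, 1.97, 0.0, 1.14, 0.18] pos [246.2, -466.5, 252.3] cmd [245.9, -468.1, 252.7] F [0.8, 0.1, -0.3] T [-0.0, -0.0, -0.02] w 56.7 tooly -75.4 toolF [0.3, 0.2, -0.8] dposTool [0.4, -1.5, -0.7] rotdiff [0.04, 0.01, 0.02]
```

```bash
python3 -m jog '[[[0.01,-0.032,-0.024],[0,0,0],0],[[0.02,-0.064,-0.048],[0,0,0],0],[[0.03,-0.096,-0.072],[0,0,0],0],[[0.04,-0.128,-0.096],[0,0,0],0],[[0.05,-0.16,-0.12],[0,0,0],0]]'; python3 -c "
from pl import *
did([.05,-.16,-.12],[0,0,0]); st();to([440,-1.5,130],down(-96))"
```

```text
time_s: 1.73
tcp_pos: [322.0, -281.4, 202.6]
tcp_rot: [2.087, 0.266, -2.085]
contact_force: [0.8, 0.1, 0.2]
grip_width: 23.4
t 1.73 q [-0.78, -0.13, 2.21, 0.0, 1.05, 0.54] pos [322.0, -281.4, 202.6] cmd [321.7, -283.0, 202.7] F [0.8, 0.1, 0.2] T [-0.04, 0.01, -0.02] w 23.4 tooly -75.4 toolF [-0.2, 0.1, -0.8] dposTool [0.1, -1.6, -0.7] rotdiff [0.04, 0.04, 0.05]
shift [0.0727, -0.2426, -0.1854] turn [3.43, -0.0, -0.0] dist 313.9
```

Tracking is good. Next comes the approach to the tray, including the turn.

```bash
python3 -m jog '[[[0.008,-0.032,-0.024],[0.6,0,0],0],[[0.016,-0.064,-0.048],[1.2,0,0],0],[[0.024,-0.096,-0.072],[1.8,0,0],0],[[0.032,-0.128,-0.096],[2.4,0,0],0],[[0.04,-0.16,-0.12],[3.43,0,0],0]]'; python3 -c "
from pl import *
did([.04,-.16,-.12],[3.43,0,0]); st();to([440,-1.5,106])"
```

```text
time_s: 2.15
tcp_pos: [396.4, -100.0, 163.7]
tcp_rot: [-2.174, 0.104, 2.171]
contact_force: [-0.2, -0.9, 0.4]
grip_width: 0.3
t 2.15 q [-0.31, -0.12, 2.29, 0.0, 0.97, 1.36] pos [396.4, -100.0, 163.7] cmd [397.5, -98.0, 162.7] F [-0.2, -0.9, 0.4] T [0.02, 0.01, 0.01] w 0.3 tooly -95.5 toolF [-0.4, 1.0, 0.1] dposTool [-1.0, 2.1, 0.9] rotdiff [-0.51, 0.07, -0.0]
shift [0.0567, -0.1004, -0.0322] turn [0.0, 0.0, 0.0] dist 119.7
```

```bash
python3 -m jog '[[[0.019,-0.034,-0.011],[0,0,0],0],[[0.038,-0.067,-0.022],[0,0,0],0],[[0.057,-0.1,-0.032],[0,0,0],0],[[0.057,-0.1,-0.032],[0,0,0],0]]'; python3 -c "
from pl import *
did([.057,-.1,-.032],[0,0,0]); st();to([470,-5,106])
c=cam('top'); zoom(c,255,200,130,110,6,'pics/t_tray1.png');c=cam('side'); zoom(c,230,180,130,110,6,'pics/s_tray1.png')"
```

```text
time_s: 2.48
tcp_pos: [436.8, -1.1, 104.0]
tcp_rot: [-2.172, 0.094, 2.179]
contact_force: [-0.9, 0.7, -0.4]
grip_width: 0.9
t 2.48 q [-0.06, 0.04, 2.27, 0.0, 0.83, 1.6] pos [436.8, -1.1, 104.0] cmd [439.8, -1.9, 105.7] F [-0.9, 0.7, -0.4] T [-0.05, 0.08, 0.05] w 0.9 tooly -95.0 toolF [0.4, -0.6, 1.0] dposTool [1.7, -0.4, 3.0] rotdiff [-0.95, -0.2, -0.08]
shift [-0.0003, -0.0, -0.0304] turn [0.0, 0.0, 0.0] dist 30.4
```

View pics/s_tray1.png

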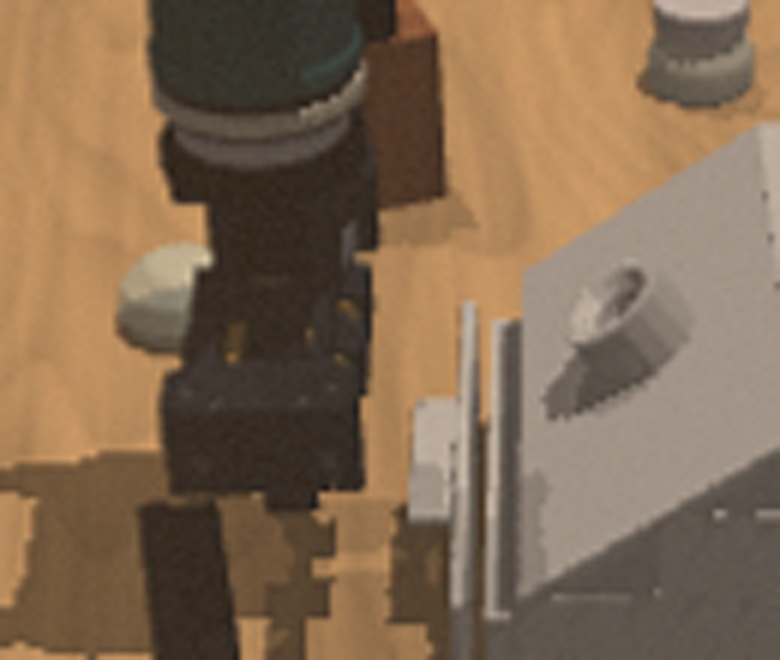

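The side view shows the closed fingers at (295,500), just in front of the tray lip at (435,455), at lip height. I'm moving in to push.

```bash
python3 -c "
from pl import *
st()"; python3 -m jog '[[[0,0,-0.012],[0,0,0],0],[[0,0,-0.022],[0,0,0],0],[[0,0,-0.03],[0,0,0],0],[[0,0,-0.036],[0,0,0],0],[[0,0,-0.042],[0,0,0],0]]'; python3 -c "
from pl import *
did([0,0,-.042],[0,0,0]); st()"
```

```text
t 2.58 q [-0.07, 0.04, 2.27, -0.0, 0.84, 1.59] pos [436.7, -4.4, 105.9] cmd [439.8, -1.9, 105.7] F [-1.0, 0.1, -0.5] T [0.01, 0.01, -0.01] w 0.6 tooly -95.1 toolF [0.5, 0.0, 1.0] dposTool [-0.2, 2.8, 2.7] rotdiff [-0.9, -0.12, 0.01]
time_s: 3.0
tcp_pos: [479.1, -10.6, 107.0]
tcp_rot: [-2.171, 0.103, 2.175]
contact_force: [-3.9, -0.6, 4.3]
grip_width: 0.4
t 3.0 q [-0.07, 0.11, 2.19, -0.0, 0.85, 1.59] pos [479.1, -10.6, 107.0] cmd [481.5, -6.2, 105.7] F [-3.9, -0.6, 4.3] T [-0.06, 0.71, -0.07] w 0.4 tooly -95.4 toolF [-4.3, 0.9, 3.9] dposTool [-1.3, 4.6, 2.0] rotdiff [-0.58, -0.1, 0.01]
```

```bash
python3 -m jog '[[[0,-0.001,-0.006],[0,0,0],0],[[0,-0.003,-0.012],[0,0,0],0],[[0,-0.004,-0.018],[0,0,0],0],[[0,-0.004,-0.018],[0,0,0],0]]'; python3 -c "
from pl import *
did([0,-.004,-.018],[0,0,0]); st()"
```

```text
time_s: 3.33
tcp_pos: [497.1, -7.7, 105.9]
tcp_rot: [-2.172, 0.102, 2.176]
contact_force: [-1.5, -1.1, -1.2]
grip_width: 0.3
t 3.33 q [-0.07, 0.14, 2.15, -0.0, 0.85, 1.6] pos [497.1, -7.7, 105.9] cmd [499.9, -4.1, 105.7] F [-1.5, -1.1, -1.2] T [-0.1, 0.38, -0.05] w 0.3 tooly -95.3 toolF [1.2, 1.2, 1.4] dposTool [-0.3, 3.8, 2.3] rotdiff [-0.65, -0.11, 0.03]
```

```bash
python3 -m jog '[[[0,0,-0.004],[0,0,0],0],[[0,0,-0.008],[0,0,0],0],[[0,0,-0.01],[0,0,0],0]]'; python3 -c "
from pl import *
did([0,0,-.01],[0,0,0]); st()
c=cam('side'); zoom(c,230,180,130,110,6,'pics/s_tray2.png')"
```

```text
time_s: 3.58
tcp_pos: [498.8, -7.8, 105.3]
tcp_rot: [-2.15, 0.101, 2.198]
contact_force: [-32.4, 0.9, 30.0]
grip_width: 0.5
t 3.58 q [-0.07, 0.16, 2.14, -0.0, 0.87, 1.6] pos [498.8, -7.8, 105.3] cmd [509.8, -5.2, 105.7] F [-32.4, 0.9, 30.0] T [0.04, 4.83, -0.12] w 0.5 tooly -95.3 toolF [-29.2, 2.2, 33.0] dposTool [0.4, 3.7, 10.7] rotdiff [-0.67, -1.27, 0.05]
```

View pics/s_tray2.png

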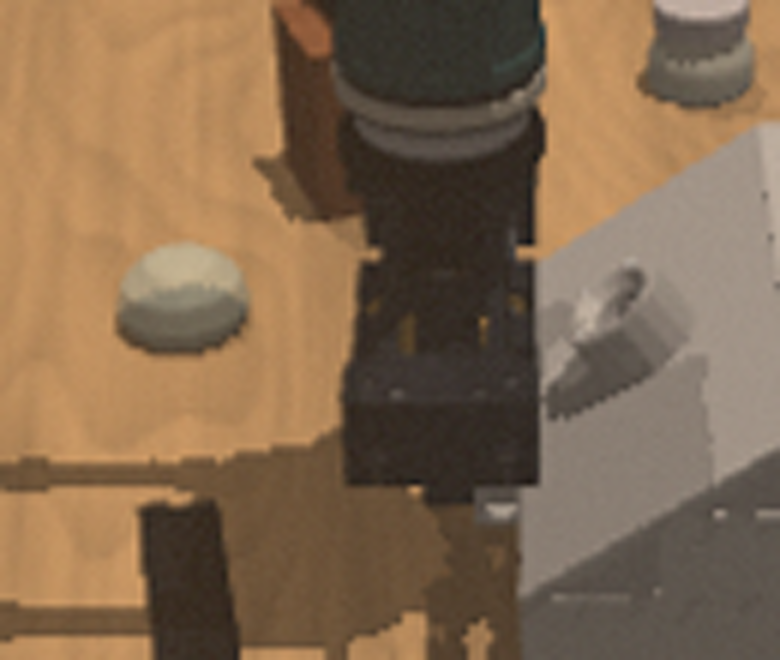

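Force jumped to 33 N and the board is against the unit, so this is the hard stop. I'm backing off to check.

```bash
python3 -m jog '[[[0,0,0.015],[0,0,0],0],[[0,0,0.04],[0,0,0],0],[[-0.02,0,0.07],[0,0,0],0.4],[[-0.06,0,0.1],[0,0,0],0.7],[[-0.06,0,0.1],[0,0,0],0.7]]'; python3 -c "
from pl import *
did([-.06,0,.1],[0,0,0]); st()
c=cam('side'); zoom(c,290,190,140,120,5,'pics/s_tray3.png')
s=r.observe(); save(s['tcp_pos'],R.from_rotvec(s['tcp_rot']).as_matrix()); st(); to([477.3,313,260],down(22)); to([477.3,313,180],down(22))"
```

```text
time_s: 4.05
tcp_pos: [406.8, 1.4, 169.8]
tcp_rot: [-2.179, 0.1, 2.169]
contact_force: [1.6, 0.4, 0.2]
grip_width: 18.0
t 4.05 q [-0.06, -0.13, 2.29, 0.0, 0.98, 1.6] pos [406.8, 1.4, 169.8] cmd [410.3, 5.3, 165.7] F [1.6, 0.4, 0.2] T [-0.0, -0.04, 0.01] w 18.0 tooly -95.3 toolF [-0.2, -0.5, -1.6] dposTool [-4.1, 4.2, 3.2] rotdiff [-0.68, 0.27, -0.04]
t 4.1 q [-0.06, -0.13, 2.28, 0.0, 0.98, 1.6] pos [408.2, 1.3, 170.2] cmd [408.2, 1.3, 170.2] F [-0.5, 0.0, 0.6] T [-0.04, -0.04, 0.03] w 22.3 tooly -95.3 toolF [-0.6, -0.0, 0.5] dposTool [0.0, 0.0, 0.0] rotdiff [0.0, 0.0, 0.0]
shift [-0.0893, -0.3168, -0.0407] turn [-19.55, -0.05, -0.07] dist 331.7
shift [-0.0093, -0.3168, -0.0401] turn [-19.55, -0.05, -0.07] dist 319.4
```

View pics/s_tray3.png

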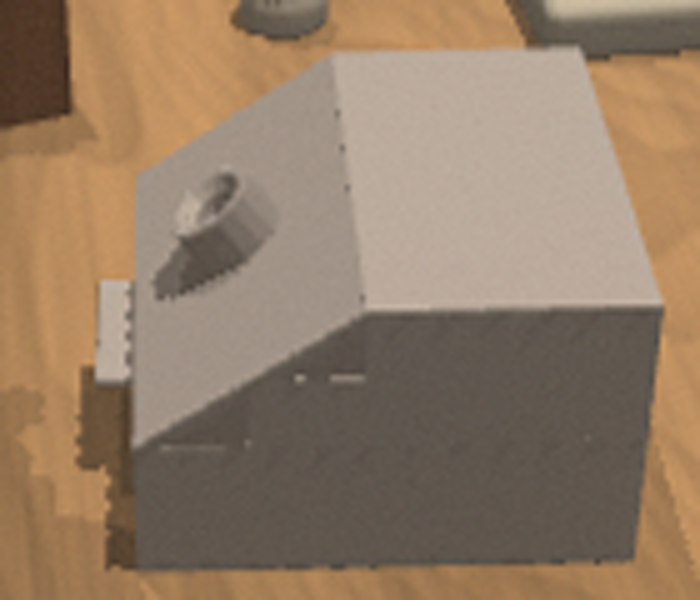

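The tray board now sits flush with the unit's front at (135,370) in the zoom, with only the lip protruding. Next is the key.

```bash
python3 -m jog '[[[-0.01,-0.016,-0.002],[-1.1,0,0],1],[[-0.02,-0.032,-0.004],[-2.2,0,0],1],[[-0.03,-0.048,-0.006],[-3.3,0,0],1],[[-0.04,-0.064,-0.008],[-4.4,0,0],1],[[-0.05,-0.08,-0.01],[-5.5,0,0],1]]'; python3 -c "
from pl import *
did([-.05,-.08,-.01],[-5.5,0,0]); st();to([477.3,313,240],down(22))"
```

```text
time_s: 4.52
tcp_pos: [426.4, 80.8, 216.8]
tcp_rot: [1.95, 0.486, -1.946]
contact_force: [-0.3, -0.4, -0.3]
grip_width: 55.5
t 4.52 q [0.13, -0.13, 2.19, 0.0, 1.08, 1.21] pos [426.4, 80.8, 216.8] cmd [425.2, 80.0, 220.3] F [-0.3, -0.4, -0.3] T [-0.01, -0.01, -0.02] w 55.5 tooly -62.0 toolF [0.3, 0.2, 0.5] dposTool [3.6, -0.1, -1.4] rotdiff [-0.31, -0.27, -0.18]
shift [-0.0193, -0.182, -0.1546] turn [-14.05, -0.03, -0.08] dist 239.5
```

```bash
python3 -m jog '[[[-0.004,-0.016,-0.012],[-1.1,0,0],1],[[-0.008,-0.032,-0.024],[-2.2,0,0],1],[[-0.012,-0.048,-0.036],[-3.3,0,0],1],[[-0.016,-0.064,-0.048],[-4.4,0,0],1],[[-0.019,-0.08,-0.06],[-5.5,0,0],1]]'; python3 -c "
from pl import *
did([-.019,-.08,-.06],[-5.5,0,0]); st();to([477.3,313,240],down(22))"
```

```text
time_s: 4.93
tcp_pos: [442.4, 180.1, 235.4]
tcp_rot: [1.573, 0.926, -1.569]
contact_force: [0.3, -0.2, -0.2]
grip_width: 87.5
t 4.93 q [0.33, -0.06, 2.09, 0.0, 1.11, 0.84] pos [442.4, 180.1, 235.4] cmd [441.0, 178.8, 239.4] F [0.3, -0.2, -0.2] T [-0.04, -0.05, 0.02] w 87.5 tooly -29.0 toolF [0.2, 0.3, 0.0] dposTool [4.0, 0.6, -1.9] rotdiff [-0.32, -0.11, -0.32]
shift [-0.0003, -0.034, -0.1349] turn [-8.55, -0.0, -0.08] dist 139.1
```

```bash
python3 -m jog '[[[-0.001,-0.007,-0.027],[-1.1,0,0],1],[[-0.001,-0.014,-0.054],[-2.2,0,0],1],[[-0.002,-0.021,-0.081],[-3.3,0,0],1],[[-0.003,-0.028,-0.108],[-4.4,0,0],1],[[-0.003,-0.034,-0.135],[-5.5,0,0],1]]'; python3 -m jog '[[[0,0,0],[-1.1,0,0],1],[[0,0,0],[-2.2,0,0],1],[[0,0,0],[-3.05,0,0],1],[[0,0,0],[-3.05,0,0],1]]' ; python3 -c "
from pl import *
did([-.003,-.034,-.135],[-5.5,0,0]);did([0,0,0],[-3.05,0,0]); st()
c=cam('top');d=cam('side'); zoom(c,130,230,70,60,10,'pics/t_key1.png');zoom(d,255,140,70,60,10,'pics/s_key1.png')
st(); to([477.3,313,240],down(22))"
```

```text
time_s: 5.35
tcp_pos: [478.7, 315.2, 237.8]
tcp_rot: [1.159, 1.241, -1.156]
contact_force: [-0.4, -0.3, 0.6]
grip_width: 87.8
time_s: 5.68
tcp_pos: [478.3, 313.9, 237.5]
tcp_rot: [0.92, 1.368, -0.919]
contact_force: [-0.4, -0.6, -0.1]
grip_width: 87.9
t 5.68 q [0.54, 0.12, 1.9, 0.0, 1.12, 0.15] pos [478.3, 313.9, 237.5] cmd [477.4, 313.1, 242.7] F [-0.4, -0.6, -0.1] T [-0.02, -0.13, 0.0] w 87.9 tooly 22.1 toolF [0.1, -0.6, 0.4] dposTool [5.2, 1.2, -0.4] rotdiff [-0.14, 0.19, -0.37]
t 5.78 q [0.54, 0.12, 1.9, 0.0, 1.12, 0.16] pos [478.0, 313.4, 237.8] cmd [477.4, 313.1, 242.7] F [-0.7, -0.1, 0.2] T [-0.04, -0.18, -0.03] w 88.1 tooly 21.8 toolF [-0.2, -0.7, -0.2] dposTool [4.9, 0.7, -0.0] rotdiff [0.16, 0.18, -0.39]
shift [0.0027, -0.0001, 0.0001] turn [0.0, 0.03, -0.07] dist 2.7
```

View pics/s_key1.png

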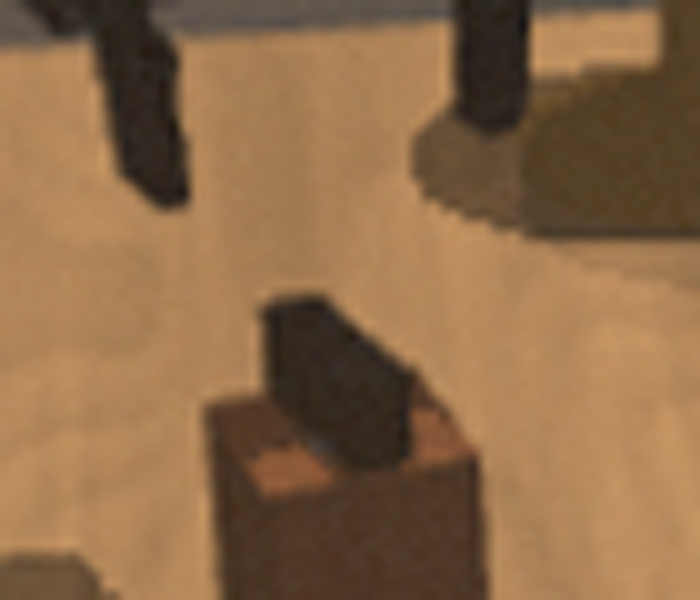

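Fingers straddle the handle: the handle is at (340,380) in the zoom, the tips at (160,200) and (490,120). I'm descending.

```bash
python3 -c "
from pl import *
s=r.observe(); save(s['tcp_pos'],R.from_rotvec(s['tcp_rot']).as_matrix()); to([477.3,313,158],down(22))"; python3 -m jog '[[[0.025,-0.0005,0],[0,0,0],1],[[0.05,-0.0005,0],[0,0,0],1],[[0.065,-0.0005,0],[0,0,0],1],[[0.0775,-0.0005,0],[0,0,0],1],[[0.0775,-0.0005,0],[0,0,0],1]]';  python3 -c "
from pl import *
did([.0775,-.0005,0],[0,0,0]); st(); to([477.3,313,158],down(22))"
```

```text
shift [0.0798, -0.0008, 0.0001] turn [-0.03, -0.0, -0.0] dist 79.8
time_s: 6.2
tcp_pos: [475.5, 311.8, 157.8]
tcp_rot: [0.92, 1.368, -0.927]
contact_force: [-0.7, 0.2, 0.9]
grip_width: 88.4
t 6.2 q [0.54, 0.2, 1.97, 0.0, 0.98, 0.15] pos [475.5, 311.8, 157.8] cmd [477.6, 313.2, 160.3] F [-0.7, 0.2, 0.9] T [-0.04, -0.15, -0.0] w 88.4 tooly 21.9 toolF [-0.9, -0.5, -0.4] dposTool [2.5, -2.5, 0.5] rotdiff [-0.06, -0.05, -0.29]
shift [0.0023, -0.0003, 0.0001] turn [-0.03, -0.0, -0.0] dist 2.3
```

```bash
python3 -m jog '[[[0,0.0015,0],[0,0,0],0.7],[[0,0.0015,0],[0,0,0],0.4],[[0,0.0015,0],[0,0,0],0.1],[[0,0.0015,0],[0,0,0],0.0],[[0,0.0015,0],[0,0,0],0.0]]' 50;  python3 -m jog '[[[0,0,0],[0,0,0],0],[[0,0,0],[0,0,0],0],[[0,0,0],[0,0,0],0],[[0,0,0],[0,0,0],0.0],[[0,0,0],[0,0,0],0.0]]' 50; python3 -c "
from pl import *
did([0,.0015,0],[0,0,0]); st()"
```

```text
time_s: 6.62
tcp_pos: [478.8, 313.8, 162.2]
tcp_rot: [0.923, 1.366, -0.92]
contact_force: [-0.5, 0.6, 0.2]
grip_width: 56.8
time_s: 7.03
tcp_pos: [478.2, 313.4, 161.1]
tcp_rot: [0.922, 1.367, -0.922]
contact_force: [0.9, -0.2, 0.0]
grip_width: 24.0
t 7.03 q [0.54, 0.2, 1.96, 0.0, 0.98, 0.15] pos [478.2, 313.4, 161.1] cmd [479.0, 313.8, 160.3] F [0.9, -0.2, 0.0] T [0.02, -0.11, -0.03] w 24.0 tooly 22.0 toolF [-0.0, 0.8, 0.5] dposTool [-0.8, -0.9, 0.1] rotdiff [-0.17, -0.01, -0.02]
```

```bash
python3 -m jog '[[[0.003,-0.001,0],[0,0,0],0.25],[[0.003,-0.001,0],[0,0,0],0.25],[[0.003,-0.001,0],[0,0,0],0],[[0.003,-0.001,0],[0,0,0],0.0],[[0.003,-0.001,0],[0,0,0],0.0]]' 50;  python3 -m jog '[[[0,0,0],[0,0,0],0],[[0,0,0],[0,0,0],0]]' 50; python3 -c "
from pl import *
did([0.003,-.001,0],[0,0,0]); st()"
```

```text
time_s: 7.45
tcp_pos: [477.1, 312.9, 157.8]
tcp_rot: [0.921, 1.367, -0.922]
contact_force: [0.3, -0.5, -1.7]
grip_width: 19.6
time_s: 7.62
tcp_pos: [477.2, 313.0, 158.0]
tcp_rot: [0.922, 1.367, -0.922]
contact_force: [-1.0, -0.7, -1.2]
grip_width: 19.8
t 7.62 q [0.54, 0.2, 1.97, -0.0, 0.97, 0.15] pos [477.2, 313.0, 158.0] cmd [478.0, 313.4, 157.3] F [-1.0, -0.7, -1.2] T [-0.02, -0.16, 0.02] w 19.8 tooly 22.0 toolF [1.2, -1.2, 0.3] dposTool [-0.7, -0.9, 0.1] rotdiff [-0.17, -0.01, -0.03]
```

Gripped at 19.8 mm wide. Lifting.

```bash
python3 -m jog '[[[-0.012,0,0],[0,0,0],0],[[-0.04,0,0],[0,0,0],0],[[-0.075,0,0],[0,0,0],0],[[-0.11,0,0],[0,0,0],0],[[-0.13,0,0],[0,0,0],0]]';  python3 -c "
from pl import *
did([-.13,0,0],[0,0,0]); st()
M=tilt(50); m=np.array([560.7,-8.2,125.3]); print(m-M[:,0]*(143+35)); to(m-M[:,0]*(143+35),M)
c=cam('side'); zoom(c,225,60,130,110,6,'pics/s_key2.png')
"
```

```text
time_s: 8.03
tcp_pos: [478.5, 313.8, 293.6]
tcp_rot: [0.926, 1.364, -0.917]
contact_force: [1.3, -0.3, -0.1]
grip_width: 19.4
t 8.03 q [0.54, 0.07, 1.84, 0.0, 1.22, 0.15] pos [478.5, 313.8, 293.6] cmd [478.0, 313.4, 287.3] F [1.3, -0.3, -0.1] T [0.02, -0.2, -0.04] w 19.4 tooly 22.0 toolF [0.1, 1.1, 0.7] dposTool [-6.3, 0.6, -0.2] rotdiff [-0.16, 0.05, 0.33]
[459.15503529   2.39891654 271.10906388]
shift [0.0161, -0.1332, 0.2817] turn [-3.58, -3.69, 4.56] dist 312.0
```

View pics/s_key2.png

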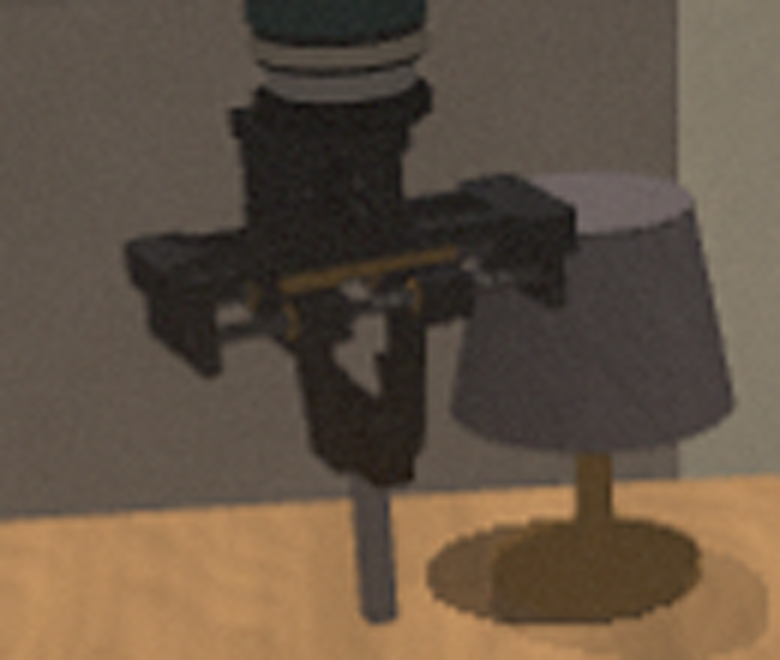

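The key is in hand with the shaft straight along the fingers (tip at (380,615) in the zoom). I'm moving towards the collar and tilting.

```bash
python3 -m jog '[[[-0.002,-0.012,0.024],[-0.3,-0.3,0.36],0],[[-0.004,-0.024,0.05],[-0.6,-0.6,0.7],0],[[-0.004,-0.036,0.075],[-0.9,-0.9,1.1],0],[[-0.004,-0.048,0.1],[-1.2,-1.2,1.45],0],[[-0.004,-0.06,0.125],[-1.5,-1.5,1.8],0]]';  python3 -c "
from pl import *
did([-.004,-.06,.125],[-1.5,-1.5,1.8]); st()
M=tilt(50); m=np.array([560.7,-8.2,125.3]); to(m-M[:,0]*(143+35),M)
"
```

```text
time_s: 8.5
tcp_pos: [468.0, 173.5, 292.3]
tcp_rot: [0.823, 1.177, -0.715]
contact_force: [-0.2, -0.7, -1.0]
grip_width: 19.2
t 8.5 q [0.38, -0.17, 2.09, -0.17, 1.02, -0.09] pos [468.0, 173.5, 292.3] cmd [468.8, 175.0, 291.3] F [-0.2, -0.7, -1.0] T [-0.0, 0.07, 0.01] w 19.2 tooly 32.1 toolF [0.9, -0.7, 0.4] dposTool [-1.1, -1.3, 1.1] rotdiff [-0.28, -0.07, 0.11]
shift [0.027, -0.1011, 0.1391] turn [-2.08, -2.21, 2.75] dist 174.1
```

```bash
python3 -m jog '[[[0.004,-0.018,0.024],[-0.4,-0.4,0.5],0],[[0.008,-0.036,0.05],[-0.8,-0.8,1.0],0],[[0.012,-0.054,0.075],[-1.2,-1.2,1.5],0],[[0.016,-0.07,0.1],[-1.6,-1.6,2.0],0],[[0.018,-0.085,0.12],[-1.9,-2,2.5],0]]';  python3 -c "
from pl import *
did([.018,-.085,.12],[-1.9,-2,2.5]); st()
M=tilt(50); m=np.array([560.7,-8.2,125.3]); to(m-M[:,0]*(143+35),M)
"
```

```text
time_s: 8.92
tcp_pos: [460.3, 25.8, 280.1]
tcp_rot: [0.7, 0.914, -0.449]
contact_force: [0.7, 0.3, -2.1]
grip_width: 19.4
t 8.92 q [0.06, -0.44, 2.37, -0.16, 0.64, -0.6] pos [460.3, 25.8, 280.1] cmd [461.1, 27.6, 279.3] F [0.7, 0.3, -2.1] T [0.01, 0.24, 0.02] w 19.4 tooly 48.1 toolF [2.1, -0.1, -0.7] dposTool [-0.9, -1.4, 1.2] rotdiff [-0.31, -0.1, 0.15]
shift [0.0074, -0.0215, 0.0136] turn [-0.18, -0.21, 0.25] dist 26.5
```

```bash
python3 -m jog '[[[0.004,-0.011,0.007],[-0.1,-0.1,0.1],0],[[0.0074,-0.0215,0.0136],[-0.18,-0.21,0.25],0],[[0.0074,-0.0215,0.0136],[-0.18,-0.21,0.25],0],[[0.0074,-0.0215,0.0136],[-0.18,-0.21,0.25],0]]';  python3 -c "
from pl import *
did([.0074,-.0215,.0136],[-.18,-.21,.25]); st()
c=cam('top');d=cam('side'); zoom(c,270,180,100,100,6,'pics/t_ins1.png');zoom(d,290,170,100,100,6,'pics/s_ins1.png')
st()
s=r.observe(); save(s['tcp_pos'],R.from_rotvec(s['tcp_rot']).as_matrix())
M=tilt(50); m=np.array([560.7,-8.2,125.3]); to(m-M[:,0]*(143+35),M)
m1=R.from_rotvec(s['tcp_rot']).as_matrix(); tip=s['tcp_pos']+143*m1[:,0]; print(tip, proj(c,tip),proj(d,tip))
"
```

```text
time_s: 9.25
tcp_pos: [458.6, 1.4, 271.6]
tcp_rot: [0.692, 0.889, -0.428]
contact_force: [0.4, 0.8, -0.5]
grip_width: 20.0
t 9.25 q [-0.02, -0.45, 2.41, -0.08, 0.58, -0.74] pos [458.6, 1.4, 271.6] cmd [459.1, 2.4, 271.2] F [0.4, 0.8, -0.5] T [-0.0, 0.22, 0.02] w 20.0 tooly 49.5 toolF [0.6, 0.6, -0.6] dposTool [-0.7, -0.9, 0.6] rotdiff [-0.0, 0.07, -0.04]
t 9.35 q [-0.02, -0.45, 2.41, -0.08, 0.58, -0.74] pos [459.5, 2.3, 272.6] cmd [459.1, 2.4, 271.2] F [1.1, 0.3, -1.0] T [0.02, 0.25, -0.0] w 19.8 tooly 49.7 toolF [1.4, 0.5, -0.0] dposTool [-0.9, 0.7, 0.9] rotdiff [-0.13, 0.06, 0.07]
shift [0.001, -0.0007, -0.0009] turn [0.02, -0.01, -0.01] dist 1.5
[541.09446267  -5.97802469 155.41567699] [[314.38845871 233.74769873]] [[322.0307341  218.08819712]]
```

View pics/t_ins1.png

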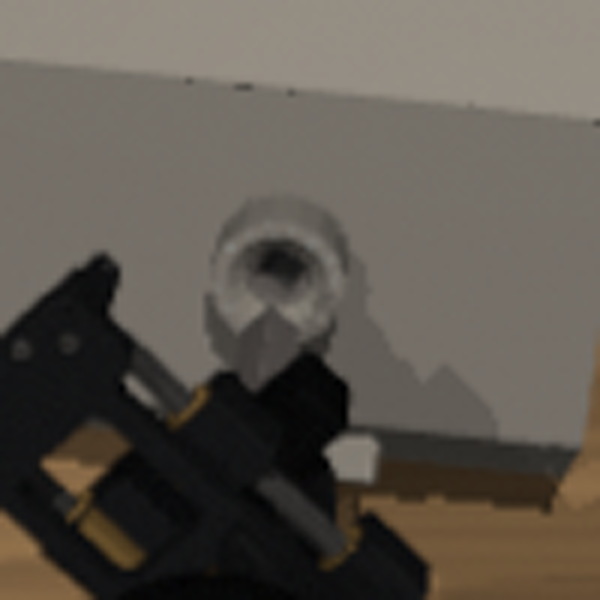

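View pics/s_ins1.png

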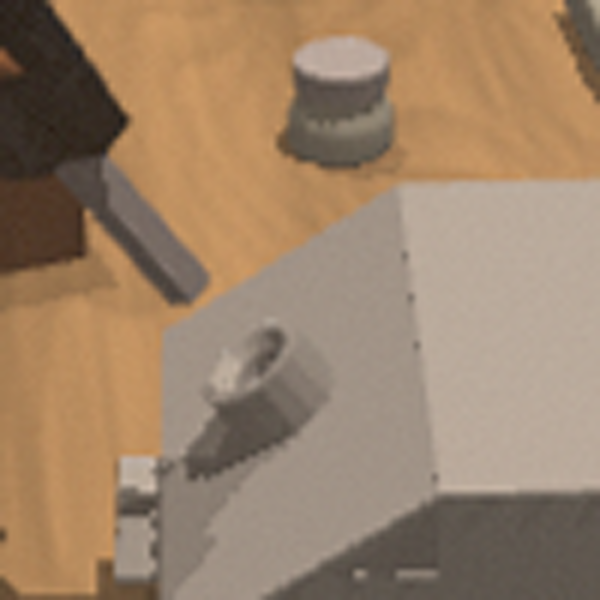

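The side view shows the tip at (195,287) in the zoom, lined up on the collar axis. In the top view the tip corner at (268,305) points at the mouth. The tip position from kinematics agrees within 0.6 px in the side view. Advancing.

```bash
python3 -m jog '[[[0.012,-0.0007,-0.0009],[0,0,0],0],[[0.022,-0.0007,-0.0009],[0,0,0],0],[[0.03,-0.0007,-0.0009],[0,0,0],0],[[0.036,-0.0007,-0.0009],[0,0,0],0],[[0.036,-0.0007,-0.0009],[0,0,0],0]]';  python3 -c "
from pl import *
did([.036,-.0007,-.0009],[0,0,0]); st()
s=r.observe();m1=R.from_rotvec(s['tcp_rot']).as_matrix(); tip=s['tcp_pos']+143*m1[:,0]; m=np.array([560.7,-8.2,125.3]); print('tip rel mouth (x,y,z)',(np.array(axes(pu[2]))@(tip-m)).round(1))
"
```

```text
time_s: 9.77
tcp_pos: [479.0, 0.7, 240.7]
tcp_rot: [0.689, 0.892, -0.425]
contact_force: [0.7, 0.1, -2.1]
grip_width: 19.5
t 9.77 q [-0.03, -0.36, 2.41, -0.09, 0.48, -0.73] pos [479.0, 0.7, 240.7] cmd [479.1, 0.4, 242.4] F [0.7, 0.1, -2.1] T [0.01, 0.26, -0.02] w 19.5 tooly 49.7 toolF [2.1, -0.3, -0.6] dposTool [1.4, -0.5, -1.0] rotdiff [-0.08, 0.13, -0.08]
tip rel mouth (x,y,z) [-1.5  0.6 -1.4]
```

```bash
cat >> pl.py <<'E'
MO=np.array([560.7,-8.2,125.3])
def ms():
    s=r.observe();m1=R.from_rotvec(s['tcp_rot']).as_matrix(); tip=s['tcp_pos']+143*m1[:,0]; A=np.array(axes(pu[2]))
    y=A@m1[:,1]; p,M=load(); ct=p+143*M[:,0]
    print('t',round(s['time_s'],2),'tip rel mouth',(A@(tip-MO)).round(1),'cmd',(A@(ct-MO)).round(1),'Fm',(A@s['contact_force']).round(1),'Tm',(A@s['ft_torque']).round(2),'phi',round(np.degrees(np.arctan2(y[1],y[0])),1),'phicmd',round(np.degrees(np.arctan2(*(A@M[:,1])[[1,0]])),1),'w',round(s['grip_width'],1),'q6',s['q'][5].round(2),'lean',np.round(A@m1[:,0],3)[:2])
def mv(dx,dy,dz): # mouth-frame shift mm -> tool shift m
    p,M=load(); A=np.array(axes(pu[2])); print('toolshift',(M.T@(A.T@np.array([dx,dy,dz]))/1000).round(4).tolist())
E
python3 -c "
from pl import *
ms(); mv(1,-.3,-6)"
```

```text
t 9.77 tip rel mouth [-1.5  0.6 -1.4] cmd [-0.   0.3 -0. ] Fm [-0.7  0.2 -2.1] Tm [-0.03  0.25 -0.01] phi 50.2 phicmd 50.1 w 19.5 q6 -0.73 lean [-0.003  0.002]
toolshift [0.006, 0.0004, 0.001]
```

```bash
python3 -m jog '[[[0.003,0,0],[0,0,0],0],[[0.006,0,0],[0,0,0],0],[[0.006,0,0],[0,0,0],0],[[0.006,0,0],[0,0,0],0]]';  python3 -c "
from pl import *
did([.006,0,0],[0,0,0]); ms()"; python3 -m jog '[[[0.002,0,0],[0,0,0],0],[[0.003,0,0],[0,0,0],0],[[0.003,0,0],[0,0,0],0]]';  python3 -c "
from pl import *
did([.003,0,0],[0,0,0]); ms()"
```

```text
time_s: 10.1
tcp_pos: [482.4, -0.2, 237.1]
tcp_rot: [0.69, 0.889, -0.425]
contact_force: [0.1, -0.3, -1.6]
grip_width: 19.1
t 10.1 tip rel mouth [-0.3 -0.  -6.3] cmd [-0.   0.3 -6. ] Fm [-0.8 -0.3 -1.4] Tm [ 0.01  0.25 -0.01] phi 50.2 phicmd 50.1 w 19.1 q6 -0.73 lean [-0.     0.001]
time_s: 10.35
tcp_pos: [484.0, -0.5, 234.5]
tcp_rot: [0.69, 0.889, -0.425]
contact_force: [0.1, -0.0, -0.3]
grip_width: 19.7
t 10.35 tip rel mouth [-0.5 -0.1 -9.4] cmd [-0.   0.3 -9. ] Fm [-0.1 -0.  -0.3] Tm [-0.01  0.24 -0.03] phi 50.2 phicmd 50.1 w 19.7 q6 -0.73 lean [-0.     0.001]
```

```bash
python3 -m jog '[[[0.0015,0,0],[0,0,0],0],[[0.003,0,0],[0,0,0],0],[[0.003,0,0],[0,0,0],0],[[0.003,0,0],[0,0,0],0]]';  python3 -c "
from pl import *
did([.003,0,0],[0,0,0]); ms()"
```

```text
time_s: 10.68
tcp_pos: [486.1, -0.8, 232.4]
tcp_rot: [0.69, 0.888, -0.425]
contact_force: [0.2, -2.4, -0.9]
grip_width: 19.6
t 10.68 tip rel mouth [  0.1  -0.3 -12.3] cmd [ -0.    0.3 -12. ] Fm [-0.2 -2.3 -1. ] Tm [-0.37  0.12  0.03] phi 50.2 phicmd 50.1 w 19.6 q6 -0.73 lean [0.001 0.001]
```

```bash
python3 -m jog '[[[0.0015,0,0],[0,0,0],0],[[0.002,0,0],[0,0,0],0],[[0.002,0,0],[0,0,0],0]]';  python3 -c "
from pl import *
did([.002,0,0],[0,0,0]); ms()"
```

```text
time_s: 10.93
tcp_pos: [487.2, -0.9, 230.7]
tcp_rot: [0.69, 0.888, -0.425]
contact_force: [-1.8, -2.4, 1.7]
grip_width: 19.6
t 10.93 tip rel mouth [  0.1  -0.2 -14.3] cmd [ -0.    0.3 -14. ] Fm [-0.3 -2.6  2.3] Tm [-0.52  0.1   0.05] phi 50.2 phicmd 50.1 w 19.6 q6 -0.73 lean [0.    0.001]
```

```bash
python3 -m jog '[[[0.001,0,0],[0,0,0],0],[[0.002,0,0],[0,0,0],0],[[0.002,0,0],[0,0,0],0]]';  python3 -c "
from pl import *
did([.002,0,0],[0,0,0]); ms()"
```

```text
time_s: 11.18
tcp_pos: [488.3, -1.0, 229.1]
tcp_rot: [0.69, 0.888, -0.425]
contact_force: [-2.6, -1.9, 3.3]
grip_width: 19.1
t 11.18 tip rel mouth [  0.   -0.1 -16.3] cmd [ -0.    0.3 -16. ] Fm [-0.  -2.2  4.1] Tm [-0.64  0.    0.02] phi 50.2 phicmd 50.1 w 19.1 q6 -0.73 lean [0.    0.001]
```

```bash
python3 -m jog '[[[0.001,0,0],[0,0,0],0],[[0.002,0,0],[0,0,0],0],[[0.002,0,0],[0,0,0],0]]';  python3 -c "
from pl import *
did([.002,0,0],[0,0,0]); ms()"
```

```text
time_s: 11.43
tcp_pos: [489.5, -1.1, 227.5]
tcp_rot: [0.69, 0.888, -0.425]
contact_force: [-3.7, -2.6, 4.6]
grip_width: 20.1
t 11.43 tip rel mouth [  0.1  -0.1 -18.2] cmd [ -0.    0.3 -18. ] Fm [-0.1 -3.   5.7] Tm [-0.64 -0.01  0.07] phi 50.2 phicmd 50.1 w 20.1 q6 -0.73 lean [0.    0.001]
```

```bash
python3 -c "
from pl import *
c=cam('top');d=cam('side'); zoom(c,280,190,80,80,8,'pics/t_ins2.png');zoom(d,290,170,80,80,8,'pics/s_ins2.png'); ms()
for cc in (c,d):
  s=r.observe();m1=R.from_rotvec(s['tcp_rot']).as_matrix(); P=s['tcp_pos']+np.outer([143-75,143-40,143-22],m1[:,0]); print(proj(cc,P).round(1).tolist())
"
```

```text
t 11.53 tip rel mouth [  0.1  -0.1 -18.2] cmd [ -0.    0.3 -18. ] Fm [ 0.2 -2.6  6.1] Tm [-0.69  0.01  0.06] phi 50.2 phicmd 50.1 w 19.6 q6 -0.73 lean [0.001 0.001]
[[313.8, 238.7], [315.0, 231.3], [315.6, 227.7]]
[[316.1, 211.9], [325.4, 222.8], [330.1, 228.2]]
```

View pics/t_ins2.png

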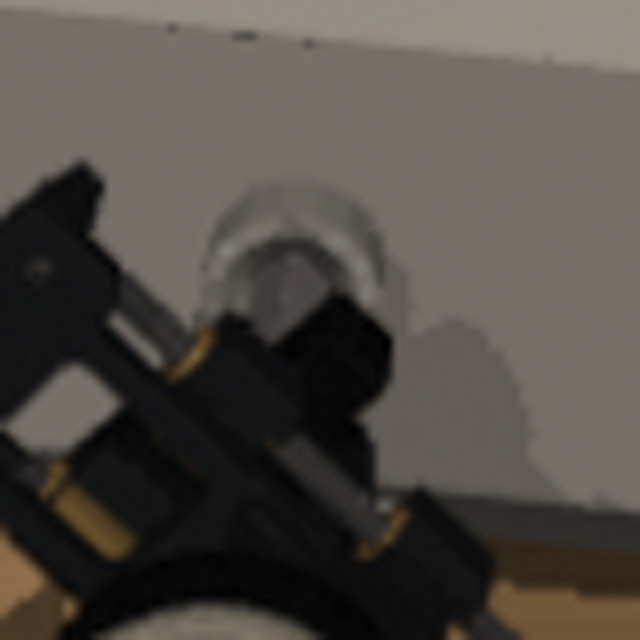

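View pics/s_ins2.png

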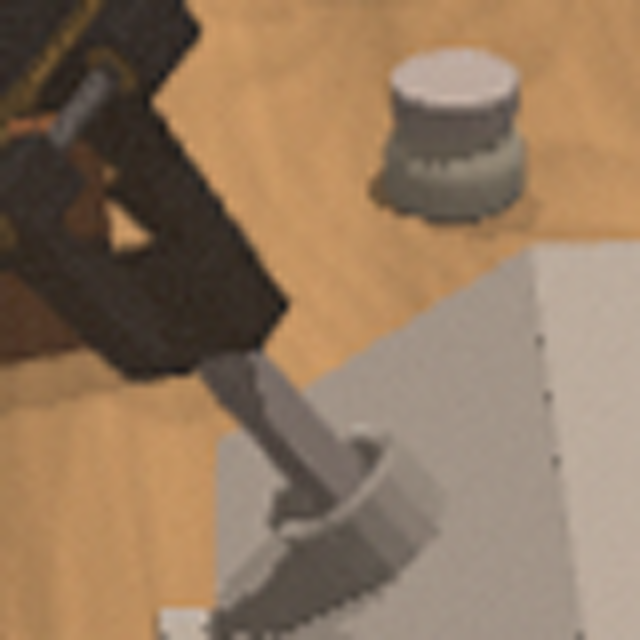

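Force is growing slowly with some sideways load. I'm shifting about 0.7 mm to relieve it and pressing on in small steps.

```bash
python3 -c "
from pl import *
mv(0,-.8,0); mv(0,-.8,-1.5); mv(1,0,0); mv(0,1,0)"
```

```text
toolshift [-0.0, -0.0006, 0.0005]
toolshift [0.0015, -0.0006, 0.0005]
toolshift [-0.0, 0.0006, 0.0008]
toolshift [0.0, 0.0008, -0.0006]
```

```bash
python3 -m jog '[[[0,-0.0006,0.0005],[0,0,0],0],[[0,-0.0006,0.0005],[0,0,0],0],[[0,-0.0006,0.0005],[0,0,0],0]]';  python3 -c "
from pl import *
did([0,-.0006,.0005],[0,0,0]); ms()"; python3 -m jog '[[[0.001,0,0],[0,0,0],0],[[0.0015,0,0],[0,0,0],0],[[0.0015,0,0],[0,0,0],0]]';  python3 -c "
from pl import *
did([.0015,0,0],[0,0,0]); ms()"
```

```text
time_s: 11.78
tcp_pos: [489.4, -1.6, 227.5]
tcp_rot: [0.691, 0.888, -0.425]
contact_force: [-1.6, 0.2, 5.2]
grip_width: 19.6
t 11.78 tip rel mouth [  0.1  -0.6 -18.2] cmd [ -0.   -0.5 -18. ] Fm [1.6 0.  5.2] Tm [-0.06 -0.05  0.08] phi 50.1 phicmd 50.1 w 19.6 q6 -0.73 lean [0.001 0.002]
time_s: 12.03
tcp_pos: [490.3, -1.7, 226.4]
tcp_rot: [0.69, 0.888, -0.425]
contact_force: [-4.9, 0.2, 5.8]
grip_width: 19.6
t 12.03 tip rel mouth [  0.1  -0.6 -19.6] cmd [ -0.   -0.5 -19.5] Fm [-0.6 -0.3  7.6] Tm [-0.1  -0.04  0.07] phi 50.2 phicmd 50.1 w 19.6 q6 -0.73 lean [0.001 0.002]
```

```bash
python3 -m jog '[[[0,0,0],[-0.25,0,0],0],[[0,0,0],[-0.4,0,0],0],[[0,0,0],[-0.4,0,0],0]]';  python3 -c "
from pl import *
did([0,0,0],[-.4,0,0]); ms()"
```

```text
time_s: 12.28
tcp_pos: [490.2, -1.7, 226.0]
tcp_rot: [0.652, 0.895, -0.405]
contact_force: [1.1, -0.0, 1.6]
grip_width: 19.4
t 12.28 tip rel mouth [ -0.2  -0.6 -19.9] cmd [ -0.   -0.5 -19.5] Fm [1.8 0.1 0.7] Tm [ 0.12 -0.29 -0.01] phi 52.6 phicmd 52.5 w 19.4 q6 -0.77 lean [0.001 0.002]
```

Turning 2.4° relieved both the axial force and the torque, so the key was inside the square and binding slightly. I'll continue to the floor.

```bash
python3 -m jog '[[[0.001,0,0],[0,0,0],0],[[0.002,0,0],[0,0,0],0],[[0.002,0,0],[0,0,0],0]]';  python3 -c "
from pl import *
did([.002,0,0],[0,0,0]); ms()";python3 -m jog '[[[0.001,0,0],[0,0,0],0],[[0.0015,0,0],[0,0,0],0],[[0.0015,0,0],[0,0,0],0]]';  python3 -c "
from pl import *
did([.0015,0,0],[0,0,0]); ms()"
```

```text
time_s: 12.53
tcp_pos: [491.4, -1.9, 224.3]
tcp_rot: [0.652, 0.895, -0.405]
contact_force: [1.5, 0.0, 1.9]
grip_width: 19.8
t 12.53 tip rel mouth [ -0.2  -0.7 -22. ] cmd [ -0.   -0.5 -21.5] Fm [2.3 0.2 0.7] Tm [ 0.16 -0.42  0.1 ] phi 52.5 phicmd 52.5 w 19.8 q6 -0.77 lean [0.    0.001]
time_s: 12.78
tcp_pos: [492.2, -2.0, 223.7]
tcp_rot: [0.652, 0.895, -0.405]
contact_force: [-4.4, 1.8, 7.4]
grip_width: 19.6
t 12.78 tip rel mouth [  0.2  -0.7 -22.9] cmd [ -0.   -0.5 -23. ] Fm [0.5 1.3 8.7] Tm [ 0.16 -0.07  0.07] phi 52.5 phicmd 52.5 w 19.6 q6 -0.77 lean [0.    0.001]
```

```bash
python3 -m jog '[[[0.0005,0,0],[0,0,0],0],[[0.001,0,0],[0,0,0],0],[[0.001,0,0],[0,0,0],0]]';  python3 -c "
from pl import *
did([.001,0,0],[0,0,0]); ms()"
```

```text
time_s: 13.03
tcp_pos: [492.6, -2.1, 223.9]
tcp_rot: [0.652, 0.895, -0.405]
contact_force: [-13.7, 2.2, 18.2]
grip_width: 19.4
t 13.03 tip rel mouth [  0.6  -0.8 -23.1] cmd [ -0.   -0.5 -24. ] Fm [-0.9  0.7 22.9] Tm [-0.03  0.55  0.  ] phi 52.5 phicmd 52.5 w 19.4 q6 -0.77 lean [0.    0.001]
```

Force rose at about 14 N/mm at −23 mm (22 nominal), so the key is fully home on the socket floor. I'm easing to about 10 N, then turning clockwise (+ax).

```bash
python3 -m jog '[[[-0.0008,0,0],[0,0,0],0],[[-0.0008,0,0],[0,0,0],0]]';  python3 -c "
from pl import *
did([-.0008,0,0],[0,0,0]); ms()"
python3 -m jog '[[[0,0,0],[0.5,0,0],0],[[0,0,0],[1.0,0,0],0],[[0,0,0],[1.5,0,0],0],[[0,0,0],[2,0,0],0],[[0,0,0],[2,0,0],0]]' ;  python3 -c "
from pl import *
did([0,0,0],[2,0,0]); ms()"
```

```text
time_s: 13.2
tcp_pos: [492.2, -2.0, 223.7]
tcp_rot: [0.652, 0.894, -0.405]
contact_force: [-6.0, 1.4, 9.0]
grip_width: 19.7
t 13.2 tip rel mouth [  0.2  -0.8 -23. ] cmd [ -0.   -0.5 -23.2] Fm [ 0.2  0.8 10.9] Tm [0.12 0.09 0.04] phi 52.5 phicmd 52.5 w 19.7 q6 -0.77 lean [0.001 0.001]
time_s: 13.62
tcp_pos: [492.2, -2.1, 223.7]
tcp_rot: [0.846, 0.859, -0.504]
contact_force: [-7.1, 1.1, 10.3]
grip_width: 19.8
t 13.62 tip rel mouth [  0.1  -0.8 -23. ] cmd [ -0.   -0.5 -23.2] Fm [ 0.   0.4 12.6] Tm [0.04 0.08 0.05] phi 40.4 phicmd 40.5 w 19.8 q6 -0.56 lean [0.    0.001]
```

```bash
python3 -m jog '[[[0,0,0],[0.6,0,0],0],[[0,0,0],[1.2,0,0],0],[[0,0,0],[1.8,0,0],0],[[0,0,0],[2.4,0,0],0],[[0,0,0],[3,0,0],0]]' ;  python3 -c "
from pl import *
did([0,0,0],[3,0,0]); ms()"
```

```text
time_s: 14.03
tcp_pos: [492.0, -2.1, 223.6]
tcp_rot: [1.133, 0.79, -0.65]
contact_force: [-7.3, -0.2, 10.4]
grip_width: 19.4
t 14.03 tip rel mouth [ -0.1  -0.9 -23. ] cmd [ -0.   -0.5 -23.2] Fm [ 0.  -0.9 12.7] Tm [0.03 0.26 0.14] phi 22.4 phicmd 22.5 w 19.4 q6 -0.24 lean [-0.     0.001]
```

```bash
python3 -m jog '[[[0,0,0],[0.5,0,0],0],[[0,0,0],[1,0,0],0],[[0,0,0],[1.5,0,0],0],[[0,0,0],[2,0,0],0],[[0,0,0],[2,0,0],0]]' ;  python3 -c "
from pl import *
did([0,0,0],[2,0,0]); ms()"
```

```text
time_s: 14.45
tcp_pos: [491.9, -2.1, 223.5]
tcp_rot: [1.322, 0.734, -0.746]
contact_force: [-8.0, 1.2, 10.5]
grip_width: 19.4
t 14.45 tip rel mouth [ -0.2  -0.9 -23. ] cmd [ -0.   -0.5 -23.2] Fm [-0.6  0.4 13.2] Tm [-0.06  0.28  0.03] phi 10.4 phicmd 10.5 w 19.4 q6 -0.04 lean [-0.     0.001]
```

```bash
python3 -m jog '[[[0,0,0],[0.4,0,0],0],[[0,0,0],[0.8,0,0],0],[[0,0,0],[1.2,0,0],0],[[0,0,0],[1.2,0,0],0]]' ;  python3 -c "
from pl import *
did([0,0,0],[1.2,0,0]); ms()"
```

```text
time_s: 14.78
tcp_pos: [491.9, -2.1, 223.4]
tcp_rot: [1.435, 0.697, -0.802]
contact_force: [-8.6, 1.0, 11.2]
grip_width: 19.8
t 14.78 tip rel mouth [ -0.4  -0.9 -23. ] cmd [ -0.   -0.5 -23.2] Fm [-0.7  0.1 14.2] Tm [-0.06  0.35  0.09] phi 3.3 phicmd 3.3 w 19.8 q6 0.09 lean [-0.001  0.001]
```

```bash
python3 -m jog '[[[0,0,0],[0.4,0,0],0],[[0,0,0],[0.8,0,0],0],[[0,0,0],[0.8,0,0],0]]' ;  python3 -c "
from pl import *
did([0,0,0],[0.8,0,0]); ms()"
```

```text
time_s: 15.03
tcp_pos: [491.8, -2.1, 223.4]
tcp_rot: [1.51, 0.67, -0.84]
contact_force: [-9.5, 0.9, 11.5]
grip_width: 19.8
t 15.03 tip rel mouth [ -0.4  -0.9 -23. ] cmd [ -0.   -0.5 -23.2] Fm [-1.2 -0.  14.9] Tm [-0.05  0.35  0.13] phi -1.5 phicmd -1.5 w 19.8 q6 0.17 lean [-0.001  0.001]
```

```bash
python3 -m jog '[[[0,0,0],[0.3,0,0],0],[[0,0,0],[0.6,0,0],0],[[0,0,0],[0.6,0,0],0]]' ;  python3 -c "
from pl import *
did([0,0,0],[0.6,0,0]); ms()"
```

```text
time_s: 15.28
tcp_pos: [491.9, -2.1, 223.4]
tcp_rot: [1.565, 0.649, -0.867]
contact_force: [-8.0, 1.3, 11.5]
grip_width: 19.5
t 15.28 tip rel mouth [ -0.4  -1.  -23. ] cmd [ -0.   -0.5 -23.2] Fm [-0.   0.5 14.1] Tm [-0.02  0.35  0.36] phi -5.0 phicmd -5.1 w 19.5 q6 0.24 lean [-0.001  0.001]
```

```bash
python3 -m jog '[[[0,0,0],[0.3,0,0],0],[[0,0,0],[0.6,0,0],0],[[0,0,0],[0.6,0,0],0]]' ;  python3 -c "
from pl import *
did([0,0,0],[0.6,0,0]); ms()"
```

```text
time_s: 15.53
tcp_pos: [491.8, -2.1, 223.4]
tcp_rot: [1.62, 0.628, -0.895]
contact_force: [-9.2, 1.1, 10.9]
grip_width: 19.6
t 15.53 tip rel mouth [ -0.4  -1.  -23. ] cmd [ -0.   -0.5 -23.2] Fm [-1.3  0.2 14.3] Tm [0.01 0.4  0.57] phi -8.6 phicmd -8.7 w 19.6 q6 0.3 lean [-0.001  0.001]
```

Torque climbed to 0.57 N·m with the key still home (14 N on the floor), so the screw is on its stop. I'm relaxing the twist within the slack, then withdrawing.

```bash
python3 -c "
from pl import *
d=cam('side'); zoom(d,290,170,80,80,8,'pics/s_lock.png')"; python3 -m jog '[[[0,0,0],[-0.6,0,0],0],[[0,0,0],[-1.2,0,0],0],[[0,0,0],[-1.2,0,0],0],[[-0.0005,0,0],[-1.2,0,0],0]]' ;  python3 -c "
from pl import *
did([-.0005,0,0],[-1.2,0,0]); ms()"
```

```text
time_s: 15.92
tcp_pos: [491.6, -2.1, 223.5]
tcp_rot: [1.509, 0.671, -0.839]
contact_force: [0.6, -0.7, -0.4]
grip_width: 19.7
t 15.92 tip rel mouth [ -0.6  -0.9 -22.8] cmd [ -0.   -0.5 -22.7] Fm [ 0.3 -0.7 -0.7] Tm [-0.04 -0.24  0.09] phi -1.4 phicmd -1.5 w 19.7 q6 0.17 lean [-0.001  0.001]
```

View pics/s_lock.png

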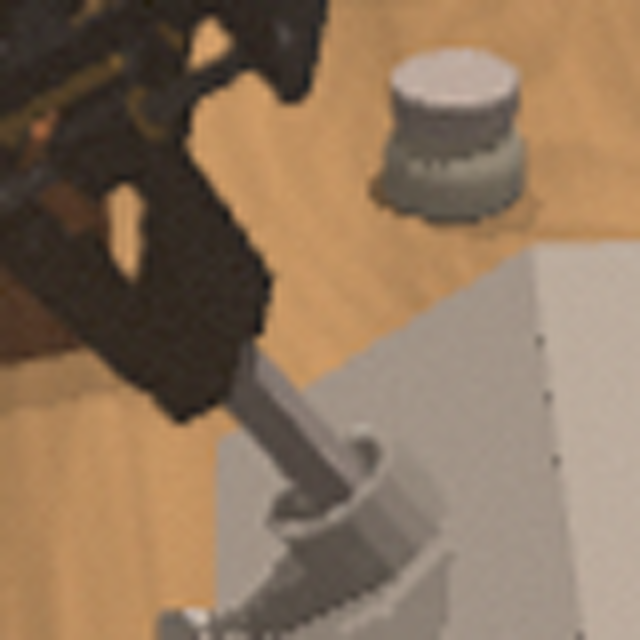

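```bash
python3 -m jog '[[[0,0,0],[-0.5,0,0],0],[[0,0,0],[-0.5,0,0],0]]' ;  python3 -c "
from pl import *
did([0,0,0],[-.5,0,0]); ms()"; python3 -m jog '[[[-0.004,0,0],[0,0,0],0],[[-0.012,0,0],[0,0,0],0],[[-0.022,0,0],[0,0,0],0],[[-0.035,0,0],[0,0,0],0],[[-0.05,0,0],[0,0,0],0]]' ;  python3 -c "
from pl import *
did([-.05,0,0],[0,0,0]); ms()"
```

```text
time_s: 16.08
tcp_pos: [491.6, -2.1, 223.4]
tcp_rot: [1.46, 0.688, -0.815]
contact_force: [-2.8, 0.7, 6.8]
grip_width: 19.7
t 16.08 tip rel mouth [ -0.7  -0.9 -22.9] cmd [ -0.   -0.5 -22.7] Fm [1.5 0.4 7.2] Tm [-0.02  0.01  0.01] phi 1.7 phicmd 1.5 w 19.7 q6 0.12 lean [-0.001  0.001]
time_s: 16.5
tcp_pos: [461.0, 0.9, 262.3]
tcp_rot: [1.46, 0.692, -0.821]
contact_force: [-0.8, 0.2, -1.4]
grip_width: 19.6
t 16.5 tip rel mouth [-4.3 -1.2 26.6] cmd [-0.  -0.6 27.3] Fm [-1.4  0.1 -0.6] Tm [-0.04  0.28  0.04] phi 1.5 phicmd 1.5 w 19.6 q6 0.11 lean [-0.006  0.001]
```

```bash
python3 -c "
from pl import *
s=r.observe(); save(s['tcp_pos'],R.from_rotvec(s['tcp_rot']).as_matrix()); p,M=load(); tgt=np.array([477.3,313,295])
to(tgt,down(22)); R0=R.from_matrix(M); rel=R.from_matrix(M.T@down(22)).as_rotvec()
"
```

```text
shift [-0.0359, 0.0137, -0.3119] turn [-4.26, 1.48, -5.63] dist 314.2
```

```bash
python3 -m jog '[[[-0.014,0,-0.012],[-0.3,0.1,-0.4],0],[[-0.02,0.002,-0.035],[-0.7,0.2,-0.8],0],[[-0.025,0.003,-0.06],[-1.1,0.3,-1.3],0],[[-0.03,0.004,-0.09],[-1.5,0.5,-1.9],0],[[-0.03,0.005,-0.12],[-1.8,0.6,-2.4],0]]';  python3 -c "
from pl import *
did([-.03,.005,-.12],[-1.8,.6,-2.4]); st(); to([477.3,313,295],down(22))
c=cam('top'); zoom(c,270,180,100,100,6,'pics/t_l1.png')"
```

```text
time_s: 16.92
tcp_pos: [458.5, 122.6, 290.5]
tcp_rot: [1.248, 0.987, -0.876]
contact_force: [0.2, 1.2, -1.0]
grip_width: 19.6
t 16.92 q [0.26, -0.3, 2.21, -0.12, 0.89, 0.2] pos [458.5, 122.6, 290.5] cmd [457.9, 121.9, 288.1] F [0.2, 1.2, -1.0] T [-0.06, 0.09, -0.01] w 19.6 tooly 7.6 toolF [1.0, 0.0, -1.2] dposTool [-2.1, 1.4, -0.5] rotdiff [-0.09, -0.05, 0.12]
shift [-0.0005, 0.0439, -0.1871] turn [-2.47, 0.87, -3.23] dist 192.2
```

View pics/t_l1.png

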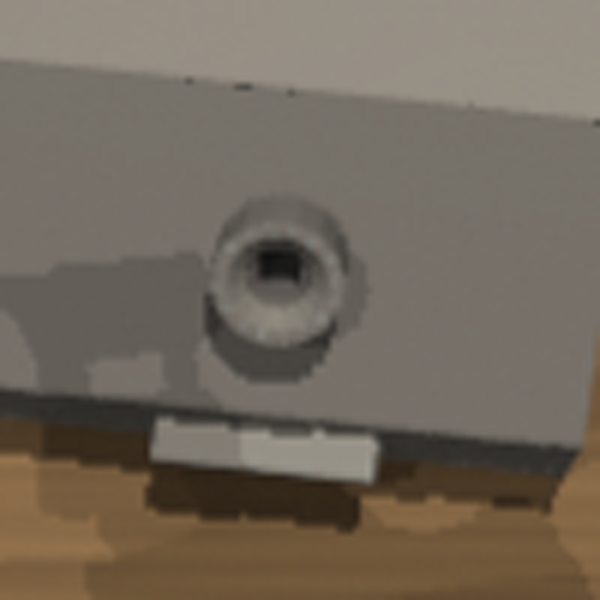

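The socket's dark patch at (280,262) is now square to the unit, about 50° from its diamond orientation before. The lip is still flush at (265,450). On to the stand.

```bash
python3 -m jog '[[[0,0.008,-0.036],[-0.5,0.15,-0.6],0],[[0,0.016,-0.072],[-1,0.3,-1.2],0],[[0,0.024,-0.108],[-1.5,0.45,-1.8],0],[[0,0.034,-0.144],[-2,0.7,-2.5],0],[[0,0.041,-0.175],[-2.35,0.83,-3.05],0]]';  python3 -c "
from pl import *
did([0,.041,-.175],[-2.35,.83,-3.05]); st(); to([477.3,313,295],down(22))"
```

```text
time_s: 17.38
tcp_pos: [477.2, 302.3, 295.6]
tcp_rot: [0.937, 1.348, -0.917]
contact_force: [1.1, 0.3, -0.4]
grip_width: 19.6
t 17.38 q [0.52, 0.05, 1.86, -0.01, 1.21, 0.15] pos [477.2, 302.3, 295.6] cmd [476.2, 300.7, 294.1] F [1.1, 0.3, -0.4] T [-0.04, -0.12, 0.0] w 19.6 tooly 21.5 toolF [0.4, 1.1, 0.1] dposTool [-1.5, 1.6, -1.1] rotdiff [-0.2, -0.08, 0.01]
shift [-0.0009, 0.0055, -0.0111] turn [-0.12, 0.04, -0.18] dist 12.4
```

```bash
python3 -m jog '[[[0,0.003,-0.006],[-0.12,0.04,-0.18],0],[[-0.001,0.0055,-0.011],[-0.12,0.04,-0.18],0],[[-0.001,0.0055,-0.011],[-0.12,0.04,-0.18],0],[[-0.001,0.0055,-0.011],[-0.12,0.04,-0.18],0]]';  python3 -c "
from pl import *
did([-.001,.0055,-.011],[-.12,.04,-.18]); st()
c=cam('top');d=cam('side'); zoom(c,130,230,80,60,9,'pics/t_ret.png');zoom(d,255,90,80,110,6,'pics/s_ret.png')
st();s=r.observe(); save(s['tcp_pos'],R.from_rotvec(s['tcp_rot']).as_matrix()); to([477.3,313,295],down(22))
m1=R.from_rotvec(s['tcp_rot']).as_matrix(); tip=s['tcp_pos']+143*m1[:,0]; print(tip,proj(c,tip),proj(d,tip),proj(d,[477.3,313,90]),proj(c,[477.3,313,90]))"
```

```text
time_s: 17.72
tcp_pos: [478.4, 311.7, 296.5]
tcp_rot: [0.922, 1.361, -0.92]
contact_force: [0.0, -0.4, -0.6]
grip_width: 19.5
t 17.72 q [0.54, 0.07, 1.84, -0.0, 1.23, 0.15] pos [478.4, 311.7, 296.5] cmd [477.3, 312.9, 295.1] F [0.0, -0.4, -0.6] T [-0.08, -0.18, -0.02] w 19.5 tooly 22.0 toolF [0.6, -0.1, 0.4] dposTool [-1.4, 0.5, 1.5] rotdiff [0.01, -0.21, 0.25]
t 17.82 q [0.54, 0.07, 1.84, -0.0, 1.23, 0.15] pos [478.5, 311.4, 297.0] cmd [477.3, 312.9, 295.1] F [0.3, -0.4, -1.2] T [-0.07, -0.08, -0.02] w 19.5 tooly 22.0 toolF [1.2, 0.2, 0.5] dposTool [-1.9, 0.5, 1.8] rotdiff [0.04, -0.19, 0.31]
shift [0.002, -0.0005, -0.0019] turn [-0.01, 0.03, -0.05] dist 2.8
[479.33608819 311.22062262 153.98807298] [[149.36297821 264.84106329]] [[287.9906701  162.31780402]] [[288.66400194 182.68208664]] [[158.69728889 269.97142556]]
```

View pics/s_ret.png

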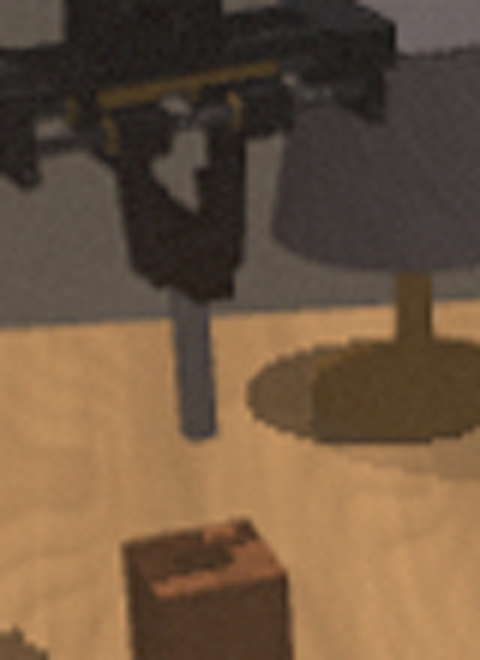

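View pics/t_ret.png

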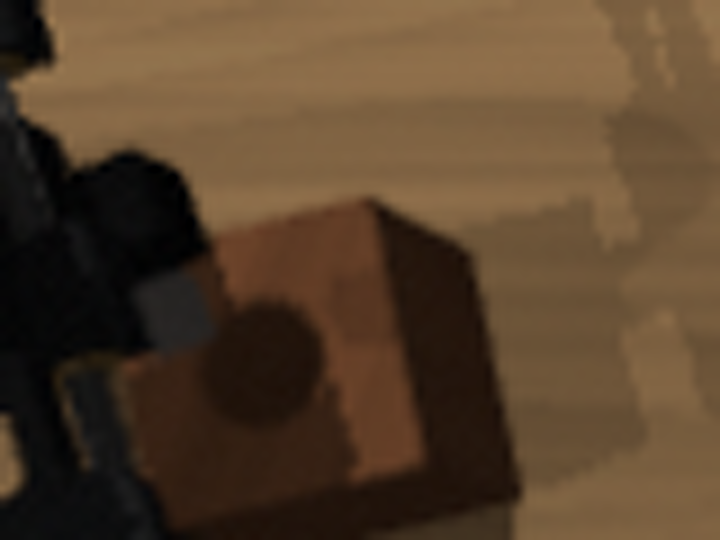

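The hole is at (159.2,270.5) px, matching the model projection (158.7,270.0), and the key tip at (149.8,264.4) matches kinematics. Lowering to just above the hole, then in.

```bash
python3 -c "
from pl import *
to([476.9,312.7,243],down(22))"; python3 -m jog '[[[0.02,-0.001,-0.002],[0,0.03,-0.05],0],[[0.04,-0.001,-0.002],[0,0.03,-0.05],0],[[0.054,-0.001,-0.002],[0,0.03,-0.05],0],[[0.054,-0.001,-0.002],[0,0.03,-0.05],0],[[0.054,-0.001,-0.002],[0,0.03,-0.05],0]]';  python3 -c "
from pl import *
did([.054,-.001,-.002],[0,.03,-.05]); st()
s=r.observe();m1=R.from_rotvec(s['tcp_rot']).as_matrix(); tip=s['tcp_pos']+143*m1[:,0];print(tip)"
```

```text
shift [0.054, -0.0013, -0.002] turn [-0.01, 0.03, -0.05] dist 54.0
time_s: 18.23
tcp_pos: [477.1, 313.0, 242.6]
tcp_rot: [0.921, 1.367, -0.924]
contact_force: [0.3, -0.3, -0.4]
grip_width: 19.8
t 18.23 q [0.54, 0.11, 1.89, 0.0, 1.13, 0.15] pos [477.1, 313.0, 242.6] cmd [477.1, 312.8, 243.0] F [0.3, -0.3, -0.4] T [0.01, -0.08, -0.02] w 19.8 tooly 22.0 toolF [0.4, 0.2, 0.4] dposTool [0.4, 0.0, -0.2] rotdiff [-0.0, 0.01, -0.08]
[476.87224763 312.88189279  99.60747362]
```

```bash
python3 -m jog '[[[0.008,0,0],[0,0,0],0],[[0.016,0,0],[0,0,0],0],[[0.03,0,0],[0,0,0],0],[[0.045,0,0],[0,0,0],0],[[0.045,0,0],[0,0,0],0]]';  python3 -c "
from pl import *
did([.045,0,0],[0,0,0]); st()"
```

```text
time_s: 18.65
tcp_pos: [476.4, 313.4, 195.3]
tcp_rot: [0.919, 1.369, -0.925]
contact_force: [-0.9, -0.6, -1.1]
grip_width: 19.7
t 18.65 q [0.54, 0.16, 1.94, 0.0, 1.05, 0.15] pos [476.4, 313.4, 195.3] cmd [477.1, 312.8, 198.0] F [-0.9, -0.6, -1.1] T [-0.04, -0.09, 0.02] w 19.7 tooly 22.0 toolF [1.1, -1.0, 0.2] dposTool [2.7, -0.5, -0.8] rotdiff [-0.07, -0.01, -0.24]
```

In the hole without contact. Lowering the remaining 40 mm.

```bash
python3 -m jog '[[[0.012,0,0],[0,0,0],0],[[0.025,0,0],[0,0,0],0],[[0.034,0,0],[0,0,0],0],[[0.037,0,0],[0,0,0],0],[[0.037,0,0],[0,0,0],0]]';  python3 -c "
from pl import *
did([.037,0,0],[0,0,0]); st()"; python3 -m jog '[[[0.001,0,0],[0,0,0],0],[[0.003,0,0],[0,0,0],0],[[0.003,0,0],[0,0,0],0]]';  python3 -c "
from pl import *
did([.003,0,0],[0,0,0]); st()"
```

```text
time_s: 19.07
tcp_pos: [477.1, 314.0, 159.6]
tcp_rot: [0.92, 1.368, -0.923]
contact_force: [-0.0, -0.1, -1.9]
grip_width: 19.4
t 19.07 q [0.54, 0.2, 1.96, 0.0, 0.98, 0.15] pos [477.1, 314.0, 159.6] cmd [477.1, 312.8, 161.0] F [-0.0, -0.1, -1.9] T [-0.05, -0.11, -0.02] w 19.4 tooly 22.0 toolF [1.9, -0.1, 0.0] dposTool [1.4, 0.4, -1.1] rotdiff [-0.07, 0.01, -0.13]
time_s: 19.32
tcp_pos: [478.1, 314.5, 158.4]
tcp_rot: [0.922, 1.367, -0.921]
contact_force: [-0.4, 0.6, -1.6]
grip_width: 19.4
t 19.32 q [0.54, 0.2, 1.96, 0.0, 0.97, 0.15] pos [478.1, 314.5, 158.4] cmd [477.1, 312.8, 158.0] F [-0.4, 0.6, -1.6] T [0.01, -0.14, -0.04] w 19.4 tooly 22.0 toolF [1.6, -0.2, -0.7] dposTool [-0.4, 1.6, -1.2] rotdiff [-0.07, 0.04, 0.06]
```

```bash
python3 -m jog '[[[0.001,0,0],[0,0,0],0],[[0.001,-0.0005,0],[0,0,0],0],[[0.001,-0.0005,0],[0,0,0],0]]';  python3 -c "
from pl import *
did([.001,-.0005,0],[0,0,0]); st()"; python3 -m jog '[[[0,0,0],[0,0,0],0.25],[[0,0,0],[0,0,0],0.3],[[0,0,0],[0,0,0],0.35],[[0,0,0],[0,0,0],0.5],[[0,0,0],[0,0,0],0.7]]';  python3 -c "
from pl import *
st()"
```

```text
time_s: 19.57
tcp_pos: [477.7, 314.4, 157.6]
tcp_rot: [0.923, 1.367, -0.92]
contact_force: [0.3, -0.4, -1.1]
grip_width: 19.7
t 19.57 q [0.54, 0.2, 1.96, 0.0, 0.97, 0.15] pos [477.7, 314.4, 157.6] cmd [476.7, 312.6, 157.0] F [0.3, -0.4, -1.1] T [-0.04, -0.18, -0.06] w 19.7 tooly 22.0 toolF [1.1, 0.2, 0.5] dposTool [-0.6, 1.6, -1.3] rotdiff [-0.07, 0.05, 0.09]
time_s: 19.98
tcp_pos: [477.4, 314.2, 157.1]
tcp_rot: [0.922, 1.367, -0.921]
contact_force: [-0.2, -0.3, -0.2]
grip_width: 42.0
t 19.98 q [0.54, 0.2, 1.96, 0.0, 0.97, 0.15] pos [477.4, 314.2, 157.1] cmd [476.7, 312.6, 157.0] F [-0.2, -0.3, -0.2] T [-0.02, -0.07, -0.0] w 42.0 tooly 22.0 toolF [0.2, -0.3, 0.2] dposTool [-0.1, 1.3, -1.2] rotdiff [-0.07, 0.04, 0.02]
```

```bash
python3 -m jog '[[[0,0,0],[0,0,0],0.9],[[-0.01,0,0],[0,0,0],0.9],[[-0.03,0,0],[0,0,0],0.9],[[-0.065,0,0],[0,0,0],0.9],[[-0.1,0,0],[0,0,0],0.9]]'; python3 -m jog '[[[-0.03,0,0],[0,0,0],0.9],[[-0.06,0,0.03],[0,0,0],0.9],[[-0.06,0,0.06],[0,0,0],0.9],[[-0.06,0,0.1],[0,0,0],0.9],[[-0.06,0,0.14],[0,0,0],0.9]]'; python3 -c "
from pl import *
st(); c=cam('top');d=cam('side')
for n,cc in (('t',c),('s',d)): cv2.imwrite(f'pics/{n}_end.png',cc['image'][:,:,::-1])
zoom(d,255,140,80,80,7,'pics/s_end_k.png')"
```

```text
time_s: 20.4
tcp_pos: [476.4, 313.6, 257.3]
tcp_rot: [0.92, 1.369, -0.924]
contact_force: [0.8, -0.2, 0.3]
grip_width: 75.0
time_s: 20.82
tcp_pos: [530.4, 183.7, 319.4]
tcp_rot: [0.922, 1.365, -0.917]
contact_force: [0.1, -0.1, -0.1]
grip_width: 79.3
t 20.82 q [0.29, 0.04, 1.83, 0.0, 1.27, -0.1] pos [530.4, 183.7, 319.4] cmd [476.7, 312.6, 157.0] F [0.1, -0.1, -0.1] T [-0.02, -0.15, -0.03] w 79.3 tooly 22.1 toolF [0.1, 0.0, 0.1] dposTool [-162.4, 1.7, 139.7] rotdiff [-0.19, 0.02, 0.22]
```

View pics/t_end.png

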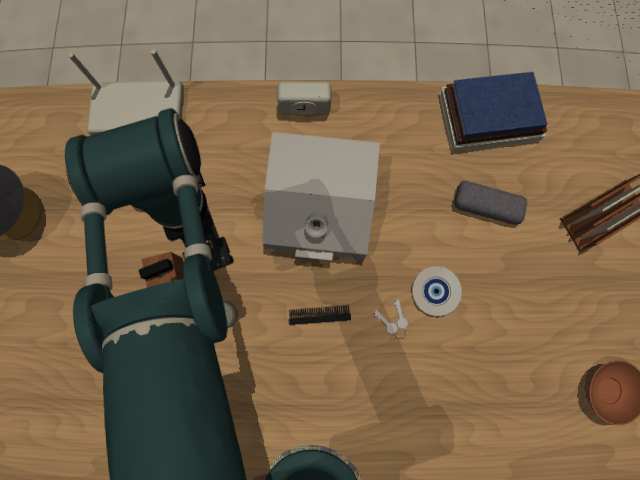

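View pics/s_end.png

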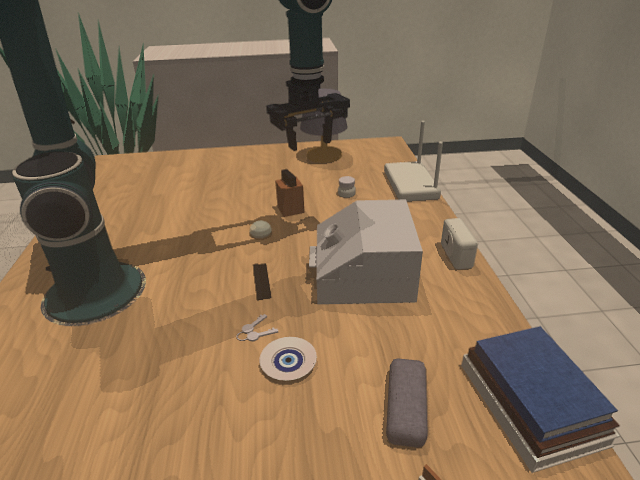

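View pics/s_end_k.png

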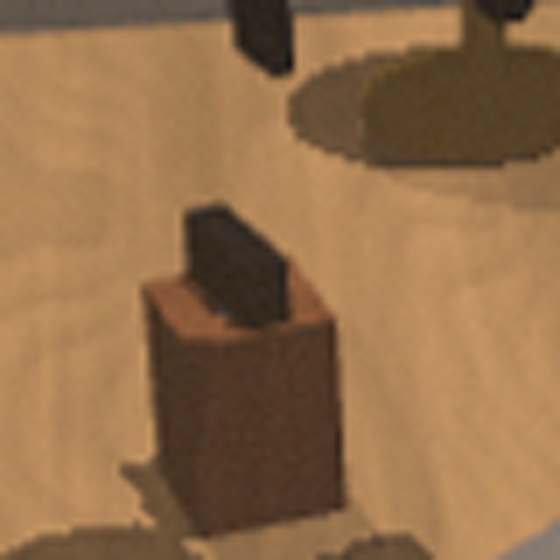

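The key is seated upright with its handle flat on the stand, at (290,180) px in the side view. The tray is flush, and the comb, keys, plate, case, paperweight and jar are at their starting pixels. I'll let the arm settle and hand in.

```bash
python3 -m jog '[[[0,0,0],[0,0,0],0.9],[[0,0,0],[0,0,0],0.9],[[0,0,0],[0,0,0],0.9]]'; python3 -c "
from pl import *
c=cam('top'); zoom(c,295,205,50,50,12,'pics/t_fin.png'); s=r.observe(); print(s['qvel'].round(3),s['contact_force'].round(1)); print(r.finish_job())"
```

```text
time_s: 21.17
tcp_pos: [529.4, 185.3, 317.2]
tcp_rot: [0.921, 1.368, -0.92]
contact_force: [0.0, -0.5, 0.7]
grip_width: 79.2
[ 0.006  0.001  0.002 -0.001 -0.003 -0.001] [-0.7 -0.7  0.1]
the job is handed in; nothing more can be done
None
```

View pics/t_fin.png

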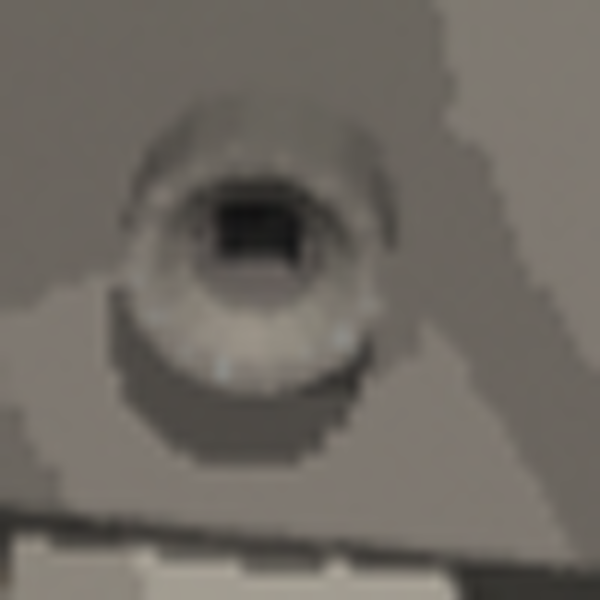

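The job is done and handed in at about 21 s of the 72 s allowed. The tray is shut, the screw is locked as far as force and sight can tell, and the key is back in its stand.

- **Tray:** I pushed it by the lip until the force jumped to about 33 N at the stop. The board sits flush with the unit's front in later pictures.
- **Key home:** The key dropped into the square on the first try and bound slightly on the way down. Turning it 2.4° anticlockwise freed it. It then met a hard floor at 23 mm by my estimate of the mouth (22 mm nominal, within calibration error), at about 23 N.
- **Locking:** I turned it clockwise with 11–15 N held on the floor. The torque climbed from around 0.1 to 0.57 N·m, far above the 0.08 N·m the screw needs, so I take it as on its stop.
- **Screw angle:** By my estimate the screw turned about 51°, which fits a start near 0.16 rad. The last picture shows the socket square to the unit instead of diagonal. I could not read the joint value itself.
- **Key back:** It stands upright in its hole with the handle flat on the stand's top.
- **Other things:** The comb, door keys, plate and glasses case are where they started, seen from above. The jar and paperweight were out of clear view there, and I checked them in the side picture. The arm was clear of everything and still at hand-in.

**Disagreement:** While the key was going in it bound at up to about 7.6 N with up to 0.08 N·m of twist. That is about what the screw needs to turn, so it may have shifted slightly before the key was fully home. No other check failed.

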